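# Load the specimen sled of the flow channel

## Robot

A 7-joint arm with a two-finger parallel gripper is mounted at the origin on the work surface. World frame = base frame: x ahead of the robot, y to its left, z up, the work surface at z = 0. Lengths are in m, angles in rad, forces in N, time in s.
With the tool pointing down it reaches from about 0.425 to 0.925 m from the base axis. Payload 6.8 kg.
Tool frame: the origin (TCP) lies between the finger pads; the fingertips stand 17 mm ahead of it and the grasp point (between the pads) lies 2 mm behind it; z points along the fingers, y is the direction in which the jaws open and shut (so a half turn about z gives the same grasp; the last joint's range is limited). The gripper opens to 85 mm and grips with 20 to 120 N. Pads are 22 mm wide; open, the fingers measure 114 mm over their backs; the gripper's body (76 mm by 85 mm) begins 54 mm behind the grasp point. The pads swing forward as they close: fully open they stand 13 mm farther back than shut.
Start: joints at [-1.375, 0.477, 0.022, 1.555, -0.011, 1.109, -0.083], TCP at [0.202, 0.644, 0.248] pointing down, gripper open.
Joint ranges: [-2.96, 2.96], [-0.34, 2.1], [-1.41, 1.46], [0.24, 2.44], [-1.37, 4.51], [0.17, 1.92], [-2.96, 2.96]. Speed limits (rad/s): [2.39, 2.39, 3.14, 3.14, 3.14, 3.14, 3.14].

## Interface

Orientations are given as a unit quaternion [w, x, y, z].
In Python, from station import bot gives the robot as it stands. The module is installed in compiled form; this text tells all that it offers.
- The arm moves only by the tool carry_out, never from a script. Its argument "moves" is a list of rows, each a list of 3 entries, a list of its own where there are three numbers: the turn, a rotation vector about the tool's x, y, z in degrees, then the shift along the tool's x, y, z in cm, then the finger opening in cm, from 0 to 8.54. A call has 1 to 5 rows; each row is the pose to reach, as a shift and turn from the pose commanded when the call began, along the tool's axes at that moment; what a row does not reach only later rows make up. A row lasts 1/8 s, in which the tool goes at most 62.5 mm and 10.7 degrees, less where a joint would pass 70% of its speed; a pose out of reach is approached as far as the arm can. A call with a gripper value outside its range is refused whole. The fingers move at their own pace and stop on an object; "newtons" is the grip in N (left out, the last holds). Time passes only in rows, so rows that repeat a pose let the fingers close. It gives the time, the measured TCP pose, the force and the opening at its end, in the units of the state.
- bot.get_obs(): the state, without advancing time (a new reading comes with each control period).
- bot.read_camera(name): name is "scene" or "top"; returns the picture (384x512x3 uint8, red, green, blue); there is no depth.
- bot.camera_info(name): a dict with "vertical_fov" (degrees; the focal length in pixels is half the picture's height over the tangent of half this angle, whatever the lens; pixels are square), "cx", "cy" (the principal point, pixels), "position" and "attitude" of the camera in the world. Camera axes: x right, y up, looking along -z (the intrinsics and any distortion apply to the point x, -y, -z); pixel columns grow to the right and rows downward; lengths in m; the calibration is good to about 2 mm. A picture is of the moment at which its call begins. camera_info takes no time and is no camera call.
- bot.hand_in(): hands the job in, once; it reports no verdict.
Trained networks look in the newest picture that a camera, given by its name, has taken for a name from the list of things; names that differ only in an ending like _2 or _b are one class to them, and where a whole thing is asked for, a point or a joint stands for the part that bears it (a point fixed in the world has none). Each returns a list of dicts, best first, with "score" (0 to 1); they miss things now and then, are a little off and sometimes report something else, mostly with a low value. They report only what shows in the picture. A call takes as long as a camera call. They do not tell look-alikes from the thing itself.
- bot.silhouettes(label, camera): "region" (384x512 bool, what is visible of it) and "location" ([column, row] in pixels, amid what is visible of it).
The state is a dict: "t": time; "q": joint angles; "joint_vel": joint speeds; "joint_torque": joint torques, N m; "eef_pos": TCP position; "tool_rot": TCP orientation; "contact_force": force on the tool from outside, world axes, zero at the start; "torque": the same for the moment, N m; "gripper_width": opening from 0.0 (shut) to 1.0 (fully open).
Only numpy, scipy, OpenCV 4.12 (cv2) and the standard library are available. Lean on these libraries where they do the work, as an engineer would, in place of code of your own. Each camera call takes 0.05 s, during which the arm holds its last target. There are 200 camera calls.

## Task

Get the specimen sled ready for the flow channel: swing both keepers open and lift the retaining bar off onto the bench, then press every loose wear coupon into a bay of the sled (any free bay, block upwards), its ears pushed down past the spring clips until the plate sits flat on its seats. Then lay the bar back across the two end saddles, fully down, and swing both keepers fully over it again. Do not knock over the glass beaker.

Things in the scene. Friction and masses are not known exactly. Their poses are not given: they have to be found in the camera images.
- sled: specimen sled, fixed: grey base plate 124 x 366 x 12 mm, three bays 70 mm apart along its y, a saddle post with a swing keeper at each end. Origin: underside centre, at bench height; z up, x across it (away from the robot at yaw 0), y along it. Two slotted rails run along y, inner faces at x = +-35 mm; at each bay each rail has an upright slot 21 mm wide (y), open above, its flared tabs 44 mm above the bench
- bay0 (a point): bay at the sled's -y end: centre, at the height of its seats, 22 mm above the bench; axes as the sled's. A coupon is home with its origin here and its long axis along the sled's x. A sprung leaf at each slot's outer end, nose 6 mm above the seat, ramp above, gives 2 mm and snaps over the ear. Pushing home takes about 10 N (its weight does not do it), pulling it out about 17 N
- bay1 (a point): the middle bay, as bay0
- bay2 (a point): the bay at the sled's +y end, as bay0
- saddle_mid (a point): point half-way between the two saddles, at the height of their floors, 41 mm above the bench. The bar is home with its origin here and its y axis along the sled's. Each saddle is a pocket on a post (y = +-136 to 174 mm): cheeks 28 mm apart in x, 11 mm high, flared at the top, closed by a stop at the outer end (stops 336 mm apart)
- bar: retaining bar: aluminium flat 25 mm (x) x 330 mm (y) x 12 mm (z), 0.2 to 0.35 kg; origin at the centre of its underside, z up. Starts in the saddles under the keepers; lies 2 mm above the blocks of seated coupons. Grip it across its 25 mm width at mid-length; the bench between sled and robot is clear for it (about 0.12 m from the sled's centre line)
- coupon0: wear coupon: steel plate 5 mm thick, 66 mm (x) x 44 mm (y), with an ear 18 mm wide (y), 10 mm long at each end (86 mm over the ears, along x); on top a concrete block 58 (x) x 28 (y) x 12 mm, so 17 mm tall in all; 0.1 to 0.2 kg. Origin: centre of the plate's underside, z up. Either way round fits. Starts flat on the bench beside the sled, block up; grip the block across its 28 mm. May be absent
- coupon1: wear coupon, same as coupon0; may be absent
- coupon2: wear coupon, same as coupon0; may be absent
- keeper_l (a joint): angle of the keeper at the sled's +y end, rad: 0 = straight across the bar (arm pointing to the sled's -x, knob over the bar), growing as it swings outwards, away from the sled's middle; at 1.57 the arm points along the sled's +y; stop at 1.65. Stays where it is left (stiff pivot, 1 to 2 N at the knob). Clear of the bar above 1.0
- keeper_r (a joint): angle of the keeper at the sled's -y end, likewise; at 1.57 its arm points along the sled's -y
- knob_l (a point): knob of the keeper at the sled's +y end: the point half-way up the upright black knob (16 mm diameter, 32 mm tall, from 60 to 92 mm above the bench) on the keeper's free end; the flat arm is right below it. It circles the pivot at 36 mm and can be pinched from above
- knob_r (a point): knob of the keeper at the sled's -y end: the point half-way up the upright black knob (16 mm diameter, 32 mm tall, from 60 to 92 mm above the bench) on the keeper's free end; the flat arm is right below it. It circles the pivot at 36 mm and can be pinched from above
- pivot_l (a point): vertical pivot of the keeper at the sled's +y end: on the sled at x = 33 mm, y = 155 mm, 54 mm above the bench; the knob circles it at 36 mm
- pivot_r (a point): vertical pivot of the keeper at the sled's -y end: on the sled at x = 33 mm, y = -155 mm, 54 mm above the bench; the knob circles it at 36 mm
- beaker: glass beaker, 76 mm across, 95 mm tall, standing on the bench to the right; a bystander, not to be knocked over
Not all that is in view belongs to the job. Leave any purple look-alike of the coupon1 alone.

How it is judged:
On the way, in this order (a step that is already met when the one before it is completed fails the run):
1. both keepers swung open (value of joint each of keeper_l, keeper_r above 1 rad), for 0.1 s.
2. the retaining bar lifted off the sled and put down on the bench (height (world z) of bar below 0.025 m and horizontal distance between bar and saddle_mid above 0.08 m and linear speed of bar below 0.03 m/s), for 0.2 s.
3. every coupon present is home in a bay, flat on its seats under the clips (((horizontal distance between coupon0 and bay0 below 0.005 m and z of coupon0 in the frame of bay0 between -0.004 and 0.0025 m) or (horizontal distance between coupon0 and bay1 below 0.005 m and z of coupon0 in the frame of bay1 between -0.004 and 0.0025 m) or (horizontal distance between coupon0 and bay2 below 0.005 m and z of coupon0 in the frame of bay2 between -0.004 and 0.0025 m)) and angle between the x axis of each of coupon0, coupon1, coupon2 and the x axis of sled, either way round below 0.1 rad and angle between each of coupon0, coupon1, coupon2's own z axis and vertical below 0.05 rad and ((horizontal distance between coupon1 and bay0 below 0.005 m and z of coupon1 in the frame of bay0 between -0.004 and 0.0025 m) or (horizontal distance between coupon1 and bay1 below 0.005 m and z of coupon1 in the frame of bay1 between -0.004 and 0.0025 m) or (horizontal distance between coupon1 and bay2 below 0.005 m and z of coupon1 in the frame of bay2 between -0.004 and 0.0025 m)) and ((horizontal distance between coupon2 and bay0 below 0.005 m and z of coupon2 in the frame of bay0 between -0.004 and 0.0025 m) or (horizontal distance between coupon2 and bay1 below 0.005 m and z of coupon2 in the frame of bay1 between -0.004 and 0.0025 m) or (horizontal distance between coupon2 and bay2 below 0.005 m and z of coupon2 in the frame of bay2 between -0.004 and 0.0025 m))), for 0.2 s.
4. the bar lies across both saddles again, fully down (horizontal distance between bar and saddle_mid below 0.007 m and z of bar in the frame of saddle_mid between -0.004 and 0.003 m and angle between the y axis of bar and the y axis of sled, either way round below 0.03 rad and angle between bar's own z axis and vertical below 0.05 rad), for 0.2 s.
At the end, for the whole second after the job is handed in: Every coupon present is home in a bay, block up (within 5 mm of its centre, 2.5 mm in height, 0.05 rad tilt, 0.1 rad yaw); the bar lies fully down in both saddles (7 mm, 3 mm in height, 0.03 rad); both keepers are over it (under 0.3 rad); all at rest (all of step 3 and all of step 4 and value of joint each of keeper_l, keeper_r below 0.3 rad and linear speed of each of coupon0, coupon1, coupon2, bar below 0.02 m/s); the robot touches nothing.
It fails at once if the glass beaker knocked over (angle between beaker's own z axis and vertical above 0.7 rad).
Of coupon0, coupon1, coupon2 only 2 to 3 are there at a start; the rules pass over those that are not, and their reading is None.
At some moment in a run one of coupon0, coupon1, coupon2 may be knocked a few centimetres aside while the robot is not near it.
Once in a run the grip may slacken for a moment while it holds something.
It also fails if it takes over 210 s, if anything falls off the work surface, if the arm or the gripper's body presses on something with over 40 N, if the wrist force passes 120 N, or if a joint passes its speed limit or range.

## Working session

There is one attempt and no reset: what is moved stays moved. The work goes in short steps, Python scripts to look and compute and a tool call to move; the robot and the scene stay as the last step left them, time stands still between calls to the robot, and variables do not carry over. Pictures are saved under pics/ and viewed, about 12 in all and at most 16, crops included, and the job is handed in when it is done.

Besides the shell and the picture viewer there is one more tool, called after "Request:" as name(argument=value, ...), one argument or row to a line, values as JSON. carry_out: Moves the arm, as the interface text tells. Its arguments: {"type":"object","properties":{"moves":{"type":"array"},"newtons":{"type":"number"}},"required":["moves"]}

```bash
mkdir -p pics; python3 - <<'E'
from station import bot
import cv2
for c in("scene","top"):
    im=bot.read_camera(c); cv2.imwrite(f"pics/{c}0.png",cv2.resize(im[:,:,::-1],(800,600),interpolation=cv2.INTER_CUBIC)); print(c,bot.camera_info(c))
print(bot.get_obs())
E
```

```text
scene {'vertical_fov': 49.05430137988697, 'cx': 253.28691856154012, 'cy': 186.51021460335107, 'position': array([ 1.07057214, -0.41148863,  1.10145883]), 'attitude': array([0.84748992, 0.26188917, 0.14138263, 0.43952912])}
top {'vertical_fov': 54.42076331153252, 'cx': 259.7886452041689, 'cy': 186.5205193186403, 'position': array([ 0.37964589, -0.01306232,  1.156847  ]), 'attitude': array([ 0.71226378,  0.04517751, -0.04445844, -0.69904417])}
{'t': 0.1, 'q': array([-1.37509456,  0.47772741,  0.02233356,  1.55636335, -0.01147406,
        1.10925675, -0.08312993]), 'joint_vel': array([ 1.59045575e-03, -2.30200989e-03, -4.68412061e-05, -2.99872340e-03,
       -4.14179703e-04,  9.74448497e-05,  4.19629602e-04]), 'joint_torque': array([ 4.26351922e-03, -5.97754097e+01,  1.61371004e+00, -2.81953937e+01,
        1.28402200e-02,  5.14561980e-03,  7.22070297e-06]), 'eef_pos': array([0.20178659, 0.64360938, 0.24741149]), 'tool_rot': array([-5.47283467e-05,  1.51312591e-01,  9.88485629e-01, -8.11510388e-04]), 'contact_force': array([-0.56647283, -0.32001531, -0.18650279]), 'torque': array([-0.0198719 , -0.01343865, -0.06422735]), 'gripper_width': 0.9983740444774464}
```

View pics/scene0.png

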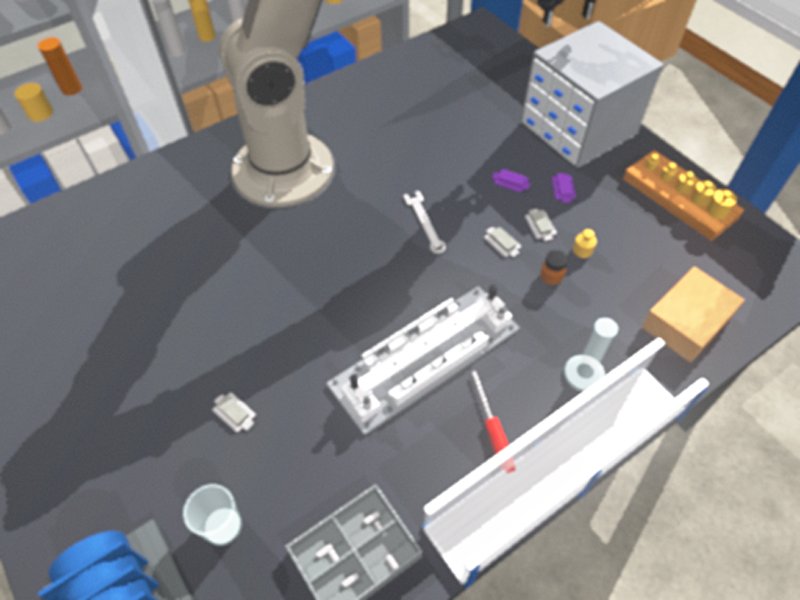

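View pics/top0.png

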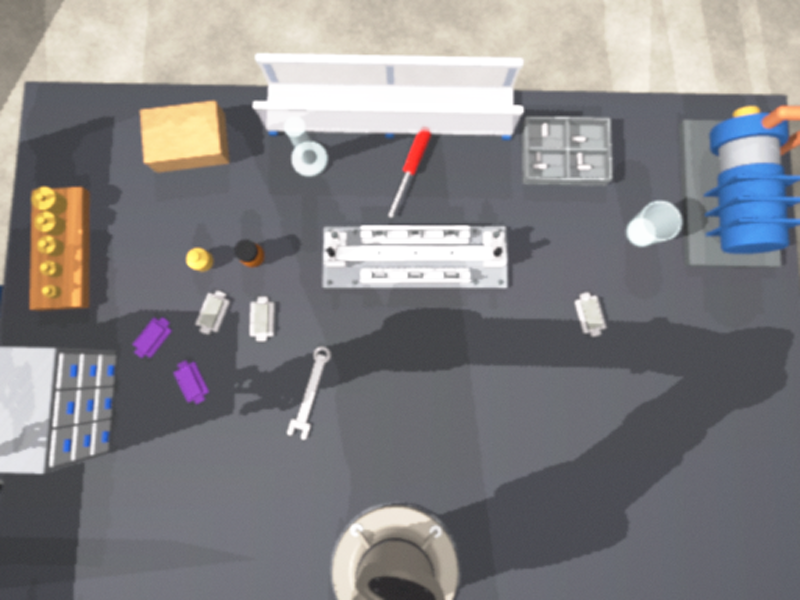

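Seen in the top picture (800x600 px): three grey coupons at about (213,312), (262,318) and (591,314). There are two purple look-alikes at (152,337) and (190,382), which I leave alone. The sled spans (322–508, 225–288), its knobs are at (332,252) and (497,252), and the beaker is at (655,223).

```bash
cat > h.py <<'E'
import numpy as np, cv2
from scipy.spatial.transform import Rotation as R
from scipy.optimize import minimize
from station import bot
def rot(q): return R.from_quat(np.roll(q,-1)).as_matrix()
def cam(c):
    i=bot.camera_info(c); return 192/np.tan(np.radians(i["vertical_fov"]/2)),i["cx"],i["cy"],np.array(i["position"]),rot(i["attitude"])
C={c:cam(c) for c in("top","scene")}
def proj(P,c):
    f,cx,cy,p,A=C[c]; X=(np.atleast_2d(P)-p)@A; return np.c_[cx-f*X[:,0]/X[:,2],cy+f*X[:,1]/X[:,2]]
def ray(uv,c,z):
    f,cx,cy,p,A=C[c]; d=A@np.array([(uv[0]-cx)/f,-(uv[1]-cy)/f,-1]); return p+d*(z-p[2])/d[2]
def box(x0,x1,y0,y1,z0,z1): return np.array([[x,y,z] for x in(x0,x1) for y in(y0,y1) for z in(z0,z1)])/1000
COUPON=[box(-33,33,-22,22,0,5),box(-43,43,-9,9,0,5),box(-29,29,-14,14,5,17)]
SLED=[box(-62,62,-183,183,0,12)]
BAR=[box(-12.5,12.5,-165,165,0,12)]
def place(pts,x,y,a,z=0):
    c,s=np.cos(a),np.sin(a); return pts@np.array([[c,-s,0],[s,c,0],[0,0,1]]).T+[x,y,z]
def render(boxes,p,c,z=0):
    m=np.zeros((384*4,512*4),np.uint8)
    for b in boxes:
        h=cv2.convexHull(((proj(place(b,*p,z),c)+.5)*4*16).astype(np.int32)); cv2.fillConvexPoly(m,h,255,cv2.LINE_8,4)
    return cv2.resize(m,(512,384),interpolation=cv2.INTER_AREA)/255.
def fit(boxes,regs,p0,z=0):
    "regs: {cam: mask}; pose x,y,yaw maximising overlap"
    cost=lambda p:sum(np.abs(render(boxes,p,c,z)-r).sum()/r.sum() for c,r in regs.items())
    S=np.array([p0]+[np.add(p0,d) for d in([.008,0,0],[0,.008,0],[0,0,.15])])
    r=minimize(cost,p0,method="Nelder-Mead",options=dict(initial_simplex=S,xatol=1e-4,fatol=1e-4,maxiter=150)); return r.x,r.fun
def sil(l,c,n=9): return [d for d in bot.silhouettes(l,c) if d["score"]>.2][:n]
def save(c,name,cen=None,w=120):
    im=bot.read_camera(c)[:,:,::-1]
    if cen is not None:
        u,v=map(int,cen); im=im[max(0,v-w*3//8):v+w*3//8,max(0,u-w//2):u+w//2]
    cv2.imwrite(f"pics/{name}.png",cv2.resize(im,(800,600),interpolation=cv2.INTER_CUBIC))
E
python3 - <<'E'
from h import *
import pickle
out={}
for c in("top","scene"):
    bot.read_camera(c)
    for l in("sled","bar","coupon0","knob_l","beaker"):
        out[l,c]=d=sil(l,c)
        for e in d: print(c,l,round(e["score"],2),np.round(e["location"],1),e["region"].sum(),"world z0",np.round(ray(e["location"],c,.0),3)[:2])
pickle.dump(out,open("s0.pkl","wb"))
E
```

```text
top sled 0.55 [265.2 169. ] 3757 world z0 [ 0.583 -0.026]
top sled 0.54 [135.1 196.2] 355 world z0 [0.49  0.377]
top bar 0.87 [262.5 164.3] 956 world z0 [ 0.598 -0.018]
top coupon0 0.92 [167.5 203. ] 333 world z0 [0.47  0.275]
top coupon0 0.6 [121.9 245. ] 387 world z0 [0.339 0.408]
top coupon0 0.59 [ 94.8 213.8] 353 world z0 [0.433 0.498]
top coupon0 0.57 [378.7 202.8] 298 world z0 [ 0.483 -0.381]
top coupon0 0.56 [136.2 195.7] 370 world z0 [0.491 0.374]
top knob_l 0.68 [316.  155.3] 109 world z0 [ 0.63  -0.186]
top beaker 0.87 [415.9 142.2] 738 world z0 [ 0.678 -0.503]
top beaker 0.61 [263.7 166.4] 3738 world z0 [ 0.591 -0.022]
scene sled 0.92 [268.2 231.6] 4174 world z0 [ 0.6   -0.041]
scene bar 0.71 [268.8 217.2] 858 world z0 [ 0.561 -0.01 ]
scene bar 0.4 [269.5 232.2] 4033 world z0 [ 0.604 -0.039]
scene coupon0 0.69 [147.9 263.3] 411 world z0 [ 0.485 -0.379]
scene coupon0 0.68 [320.4 157.2] 191 world z0 [0.474 0.267]
scene coupon0 0.68 [358.9 119.4] 203 world z0 [0.422 0.49 ]
scene coupon0 0.66 [328.  117.4] 228 world z0 [0.35  0.407]
scene coupon0 0.56 [344.3 144.3] 237 world z0 [0.478 0.37 ]
scene coupon0 0.49 [230.4 250.6] 152 world z0 [ 0.587 -0.166]
scene coupon0 0.43 [265.3 230.8] 3974 world z0 [ 0.593 -0.046]
scene knob_l 0.62 [229.4 250.6] 168 world z0 [ 0.586 -0.168]
scene beaker 0.83 [135.6 328.2] 1061 world z0 [ 0.63  -0.488]
```

```bash
python3 - <<'E'
from h import *
import pickle
o=pickle.load(open("s0.pkl","rb"))
def pick(l,c,xy,amin=0,amax=1e9):
    return min((e for e in o[l,c] if amin<e["region"].sum()<amax),key=lambda e:np.hypot(*(ray(e["location"],c,.01)[:2]-xy)))["region"].astype(float)
for n,b,l,p0,z,lim in(("sled",SLED,"sled",(.59,-.03,0),0,(3000,1e9)),("bar",BAR,"bar",(.58,-.025,0),.041,(0,2000)),("A",COUPON,"coupon0",(.472,.27,0),0,(0,500)),("B",COUPON,"coupon0",(.484,.37,-.3),0,(0,500)),("C",COUPON,"coupon0",(.484,-.38,.2),0,(0,500))):
    rs={c:pick(l,c,p0[:2],*lim) for c in C}
    for rr in({"top":rs["top"]},{"scene":rs["scene"]},rs):
        p,f=fit(b,rr,p0,z); print(n,"+".join(rr),np.round(p,4),round(f,3))
E
```

```text
sled top [ 0.5968 -0.0247  0.0206] 0.261
sled scene [ 0.5957 -0.0243  0.0193] 0.287
sled top+scene [ 0.5964 -0.0244  0.0184] 0.552
bar top [ 0.5968 -0.0304  0.0174] 0.155
bar scene [ 0.5969 -0.0251  0.0219] 0.261
bar top+scene [ 0.5965 -0.0233  0.0171] 0.422
A top [0.468  0.2771 0.0168] 0.153
A scene [ 0.4663  0.2764 -0.0157] 0.376
A top+scene [0.4674 0.2761 0.038 ] 0.537
B top [ 0.4801  0.3747 -0.3345] 0.09
B scene [ 0.4796  0.3736 -0.3409] 0.102
B top+scene [ 0.4797  0.3741 -0.3388] 0.198
C top [ 0.4874 -0.3745  0.2632] 0.229
C scene [ 0.49   -0.3747  0.2638] 0.063
C top+scene [ 0.4893 -0.3748  0.2695] 0.297
```

```bash
cat >> h.py <<'E'
def overlay(name,items,wins,raw=None):
    "items: list of (boxes,pose,z); wins: [(cam,u,v,w)] two stacked panes 800x300"
    panes=[]
    for c,u,v,w in wins:
        im=(raw or {}).get(c); im=bot.read_camera(c)[:,:,::-1] if im is None else im
        k=800/w; h=w*3//8; u0,v0=int(u-w/2),int(v-h/2)
        M=np.float32([[k,0,(.5-u0)*k-.5],[0,k,(.5-v0)*k-.5]])
        pane=cv2.warpAffine(np.ascontiguousarray(im),np.float32([[k,0,-u0*k],[0,k,-v0*k]]),(800,300),flags=cv2.INTER_CUBIC)
        for b,p,z in items:
            for bb in b:
                q=proj(place(bb,*p,z),c); q=((q-[u0,v0])*k).astype(int)
                for i in range(8):
                    for j in(1,2,4):
                        if not i&j: cv2.line(pane,tuple(map(int,q[i])),tuple(map(int,q[i|j])),(0,255,0),1,cv2.LINE_AA)
        panes.append(pane)
    cv2.imwrite(f"pics/{name}.png",np.vstack(panes))
E
python3 - <<'E'
from h import *
S=(.5964,-.0245,.019)
kn=[box(-3-8,-3+8,y-8,y+8,60,92) for y in(-155,155)]
slots=[box(-35,35,y-10.5,y+10.5,44,44) for y in(-70,0,70)]
overlay("ov1",[(SLED,S,0),(BAR,S,.041),(kn,S,0),(slots,S,0)],[("top",265,164,150),("scene",270,228,170)])
overlay("ov2",[(COUPON,(.4674,.2765,.02),0),(COUPON,(.4797,.3741,-.338),0),(COUPON,(.4893,-.3748,.266),0)],[("top",150,198,130),("top",378,200,130)])
E
```

```text
(no output)
```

View pics/ov1.png

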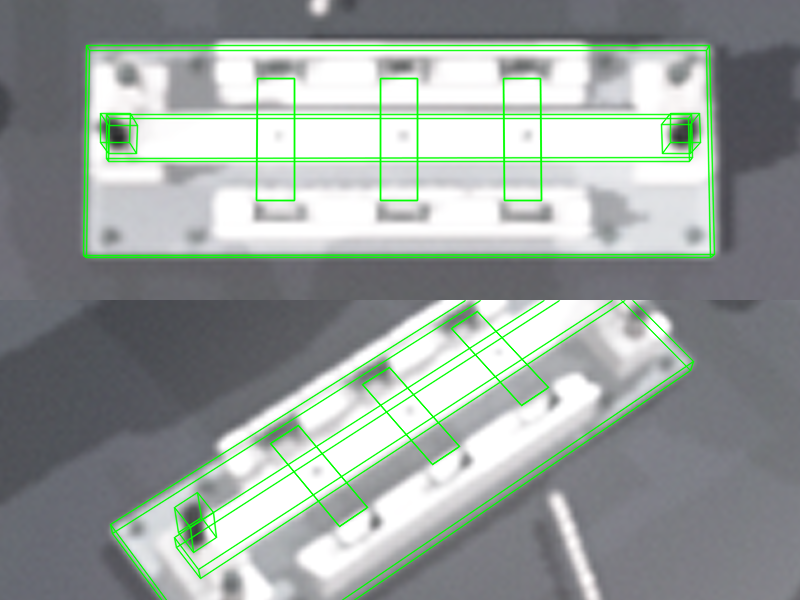

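View pics/ov2.png

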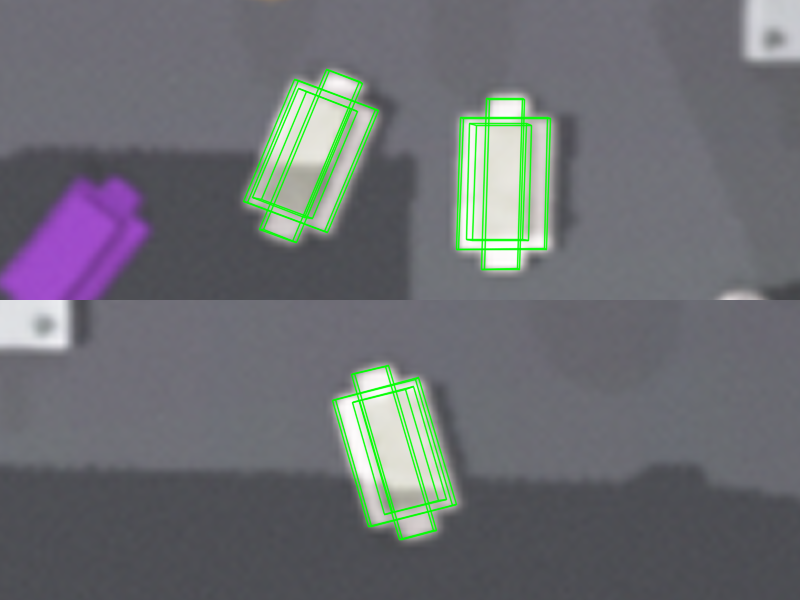

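The overlays match the base plate, the knobs and all three coupons. Candidates are the greys at top (full-res) px (167,203), (136,196) and (379,203), and the purples at (122,245) and (95,214). I take the greys. Next is a small planner that turns world waypoints into move rows.

```bash
cat > plan.py <<'E'
import numpy as np, json, os
from h import bot, rot
S=(.5964,-.0245,.019)
if os.path.exists("sled.json"): S=tuple(json.load(open("sled.json")))
def W(x,y,p=None):
    "sled mm -> world xy m"
    p=p or S; c,s=np.cos(p[2]),np.sin(p[2]); return p[0]+(c*x-s*y)/1000, p[1]+(s*x+c*y)/1000
def axes(phi):
    a=np.radians(phi); return np.array([[-np.sin(a),np.cos(a),0],[np.cos(a),np.sin(a),0],[0,0,-1]])
def cmd(): return np.array(json.load(open("cmd.json")))
def meas():
    o=bot.get_obs(); Y=rot(o["tool_rot"])[:,1]; return np.r_[o["eef_pos"],np.degrees(np.arctan2(Y[1],Y[0]))]
def plan(wps,start=None,step=.055,dmax=9,hold=0):
    "wps: (x,y,z,phi,opening_cm[,step]); prints calls; cmd.json updated"
    cur=np.array(cmd() if start is None else start,float); rows=[]; prev=cur.copy()
    for w in wps:
        t=np.array(w[:4],float); st=w[5] if len(w)>5 else step
        n=max(1,int(np.ceil(np.linalg.norm(t[:3]-prev[:3])/st-1e-6)),int(np.ceil(abs(t[3]-prev[3])/dmax-1e-6)))
        rows+=[(prev+(t-prev)*k/n,w[4]) for k in range(1,n+1)]; prev=t
    rows+=[rows[-1]]*hold
    for i in range(0,len(rows),5):
        A=axes(cur[3]); out=[]
        for p,g in rows[i:i+5]:
            d=np.round(A@(p[:3]-cur[:3])*100,2)+0.; a=round(-(p[3]-cur[3]),1)+0.
            out.append([[0,0,a],d.tolist(),g])
        print(json.dumps(out).replace(".0,",",").replace(".0]","]").replace(" ",""))
        cur=np.r_[cur[:3]+A.T@d/100,cur[3]-a]
    json.dump(cur.tolist(),open("cmd.json","w")); print("end",np.round(cur,4))
E
python3 - <<'E'
from plan import *
x,y=W(-3,155); m=meas(); print(m)
plan([(x,y,.14,91.1,4.5),(x,y,.082,91.1,4.5)],start=m,hold=1)
E
```

```text
[ 0.20194475  0.64409219  0.24831347 72.58932074]
[[[0,0,-1.5],[-4.37,-3.12,0.9],4.5],[[0,0,-3.1],[-8.74,-6.23,1.81],4.5],[[0,0,-4.6],[-13.11,-9.35,2.71],4.5],[[0,0,-6.2],[-17.48,-12.46,3.61],4.5],[[0,0,-7.7],[-21.85,-15.58,4.51],4.5]]
[[[0,0,-1.6],[-3.91,-3.67,0.91],4.5],[[0,0,-3.1],[-7.83,-7.35,1.81],4.5],[[0,0,-4.6],[-11.74,-11.02,2.71],4.5],[[0,0,-6.2],[-15.65,-14.69,3.61],4.5],[[0,0,-7.7],[-19.57,-18.37,4.52],4.5]]
[[[0,0,-1.6],[-3.38,-4.16,0.9],4.5],[[0,0,-3.1],[-6.77,-8.32,1.8],4.5],[[0,0,-3.1],[-6.77,-8.32,4.7],4.5],[[0,0,-3.1],[-6.77,-8.32,7.6],4.5],[[0,0,-3.1],[-6.77,-8.32,7.6],4.5]]
end [5.90500e-01 1.30400e-01 8.20000e-02 9.10893e+01]
```

Request:
carry_out(
  moves=[
    [[0, 0, -1.5], [-4.37, -3.12, 0.9], 4.5],
    [[0, 0, -3.1], [-8.74, -6.23, 1.81], 4.5],
    [[0, 0, -4.6], [-13.11, -9.35, 2.71], 4.5],
    [[0, 0, -6.2], [-17.48, -12.46, 3.61], 4.5],
    [[0, 0, -7.7], [-21.85, -15.58, 4.51], 4.5],
  ],
  newtons=20,
)

```text
t: 1.52
eef_pos: [0.3648, 0.4287, 0.2032]
tool_rot: [0.0, 0.084, 0.996, 0.0]
contact_force: [0.2, 0.4, 0.1]
gripper_width: 0.525
```

Request:
carry_out(
  moves=[
    [[0, 0, -1.6], [-3.91, -3.67, 0.91], 4.5],
    [[0, 0, -3.1], [-7.83, -7.35, 1.81], 4.5],
    [[0, 0, -4.6], [-11.74, -11.02, 2.71], 4.5],
    [[0, 0, -6.2], [-15.65, -14.69, 3.61], 4.5],
    [[0, 0, -7.7], [-19.57, -18.37, 4.52], 4.5],
  ],
)

```text
t: 2.15
eef_pos: [0.5268, 0.2148, 0.158]
tool_rot: [0.0, 0.017, 1.0, 0.0]
contact_force: [0.3, 0.7, 1.7]
gripper_width: 0.529
```

Request:
carry_out(
  moves=[
    [[0, 0, -1.6], [-3.38, -4.16, 0.9], 4.5],
    [[0, 0, -3.1], [-6.77, -8.32, 1.8], 4.5],
    [[0, 0, -3.1], [-6.77, -8.32, 1.8], 4.5],
  ],
)

```text
t: 2.52
eef_pos: [0.5927, 0.1246, 0.1395]
tool_rot: [0.0, -0.005, 1.0, -0.001]
contact_force: [-1.0, -0.2, -0.3]
gripper_width: 0.529
```

```bash
python3 - <<'E'
from plan import *
bot.read_camera("top");bot.read_camera("top"); print(meas(),bot.get_obs()["contact_force"])
from h import *
x=proj([.5905,.1304,.092],"top")[0]; save("top","knobl",x,80); print(x)
E
```

```text
[ 0.59054172  0.13014189  0.1398235  91.0039526 ] [-1.06998589  1.16621243  0.12507796]
[211.64164169 159.95209533]
```

```bash
python3 - <<'E'
from plan import *
x,y=W(-3,155)
plan([(x,y,.082,91.1,4.5)],start=(x,y,.14,91.1),hold=1)
plan([(x,y,.082,91.1,1.0)],hold=3)
plan([(*W(33-36*np.cos(t),155+36*np.sin(t)),.082,91.1,1.0) for t in np.linspace(0,1.45,11)[1:]])
E
```

```text
[[[0,0,0],[0,0,2.9],4.5],[[0,0,0],[0,0,5.8],4.5],[[0,0,0],[0,0,5.8],4.5]]
end [5.905e-01 1.304e-01 8.200e-02 9.110e+01]
[[[0,0,0],[0,0,0],1],[[0,0,0],[0,0,0],1],[[0,0,0],[0,0,0],1],[[0,0,0],[0,0,0],1]]
end [5.905e-01 1.304e-01 8.200e-02 9.110e+01]
[[[0,0,0],[-0.04,0.52,0],1],[[0,0,0],[-0.15,1.03,0],1],[[0,0,0],[-0.34,1.52,0],1],[[0,0,0],[-0.59,1.97,0],1],[[0,0,0],[-0.91,2.39,0],1]]
[[[0,0,0],[-0.37,0.36,0],1],[[0,0,0],[-0.79,0.67,0],1],[[0,0,0],[-1.25,0.91,0],1],[[0,0,0],[-1.75,1.08,0],1],[[0,0,0],[-2.26,1.18,0],1]]
end [6.215e-01 1.667e-01 8.200e-02 9.110e+01]
```

Request:
carry_out(
  moves=[
    [[0, 0, 0], [0, 0, 2.9], 4.5],
    [[0, 0, 0], [0, 0, 5.8], 4.5],
    [[0, 0, 0], [0, 0, 5.8], 4.5],
  ],
)

```text
t: 3.05
eef_pos: [0.5881, 0.1321, 0.0804]
tool_rot: [-0.002, -0.011, 1.0, -0.0]
contact_force: [0.1, 0.9, 0.6]
gripper_width: 0.529
```

Request:
carry_out(
  moves=[
    [[0, 0, 0], [0, 0, 0], 1],
    [[0, 0, 0], [0, 0, 0], 1],
    [[0, 0, 0], [0, 0, 0], 1],
    [[0, 0, 0], [0, 0, 0], 1],
  ],
)

```text
t: 3.55
eef_pos: [0.5911, 0.1316, 0.0835]
tool_rot: [0.001, -0.01, 1.0, 0.001]
contact_force: [-2.4, 2.7, 7.3]
gripper_width: 0.176
```

Request:
carry_out(
  moves=[
    [[0, 0, 0], [-0.04, 0.52, -0.2], 1],
    [[0, 0, 0], [-0.15, 1.03, -0.2], 1],
    [[0, 0, 0], [-0.34, 1.52, -0.2], 1],
    [[0, 0, 0], [-0.59, 1.97, -0.2], 1],
    [[0, 0, 0], [-0.91, 2.39, -0.2], 1],
  ],
)

```text
t: 4.18
eef_pos: [0.5973, 0.1517, 0.0834]
tool_rot: [-0.002, -0.008, 1.0, -0.002]
contact_force: [-6.7, -5.6, 2.5]
gripper_width: 0.178
```

Request:
carry_out(
  moves=[
    [[0, 0, 0], [-0.37, 0.36, 0], 1],
    [[0, 0, 0], [-0.79, 0.67, 0], 1],
    [[0, 0, 0], [-1.25, 0.91, 0], 1],
    [[0, 0, 0], [-1.75, 1.08, 0], 1],
    [[0, 0, 0], [-2.26, 1.18, 0], 1],
  ],
)

```text
t: 4.8
eef_pos: [0.6198, 0.1642, 0.0834]
tool_rot: [-0.002, -0.008, 1.0, -0.002]
contact_force: [-5.7, -4.2, 2.1]
gripper_width: 0.175
```

Request:
carry_out(
  moves=[
    [[0, 0, 0], [0, 0, 0], 1],
    [[0, 0, 0], [0, 0, 0], 1],
  ],
)

```text
t: 5.05
eef_pos: [0.6206, 0.1643, 0.0834]
tool_rot: [-0.001, -0.009, 1.0, -0.001]
contact_force: [-2.5, -4.6, -0.4]
gripper_width: 0.179
```

```bash
python3 - <<'E'
from plan import *
c=cmd(); c[2]+=.002
plan([(*c,4.5)],start=c,hold=1)
x,y=W(-3,-155,(.5964,-.0255,.019))
plan([(c[0],c[1],.14,91.1,4.5),(x,y,.14,91.1,4.5),(x,y,.14,91.1,4.5),(x,y,.084,91.1,4.5)],hold=2)
plan([(x,y,.084,91.1,1.0)],hold=3)
plan([(*W(33-36*np.cos(t),-155-36*np.sin(t),(.5964,-.0255,.019)),.084,91.1,1.0) for t in np.linspace(0,1.45,11)[1:]])
E
```

```text
[[[0,0,0],[0,0,0],4.5],[[0,0,0],[0,0,0],4.5]]
end [6.215e-01 1.667e-01 8.400e-02 9.110e+01]
[[[0,0,0],[0,0,-2.8],4.5],[[0,0,0],[0,0,-5.6],4.5],[[0,0,0],[0.45,-4.95,-5.6],4.5],[[0,0,0],[0.91,-9.91,-5.6],4.5],[[0,0,0],[1.36,-14.86,-5.6],4.5]]
[[[0,0,0],[0.46,-4.95,0],4.5],[[0,0,0],[0.91,-9.9,0],4.5],[[0,0,0],[1.36,-14.86,0],4.5],[[0,0,0],[1.82,-19.81,0],4.5],[[0,0,0],[1.82,-19.81,0],4.5]]
[[[0,0,0],[0,0,2.8],4.5],[[0,0,0],[0,0,5.6],4.5],[[0,0,0],[0,0,5.6],4.5],[[0,0,0],[0,0,5.6],4.5]]
end [ 5.963e-01 -1.805e-01  8.400e-02  9.110e+01]
[[[0,0,0],[0,0,0],1],[[0,0,0],[0,0,0],1],[[0,0,0],[0,0,0],1],[[0,0,0],[0,0,0],1]]
end [ 5.963e-01 -1.805e-01  8.400e-02  9.110e+01]
[[[0,0,0],[-0.04,-0.52,0],1],[[0,0,0],[-0.15,-1.03,0],1],[[0,0,0],[-0.34,-1.52,0],1],[[0,0,0],[-0.59,-1.97,0],1],[[0,0,0],[-0.91,-2.39,0],1]]
[[[0,0,0],[-0.37,-0.36,0],1],[[0,0,0],[-0.79,-0.67,0],1],[[0,0,0],[-1.25,-0.91,0],1],[[0,0,0],[-1.75,-1.08,0],1],[[0,0,0],[-2.26,-1.18,0],1]]
end [ 6.287e-01 -2.156e-01  8.400e-02  9.110e+01]
```

Request:
carry_out(
  moves=[
    [[0, 0, 0], [0, 0, 0], 4.5],
    [[0, 0, 0], [0, 0, 0], 4.5],
    [[0, 0, 0], [0, 0, 0], 4.5],
  ],
)

```text
t: 5.42
eef_pos: [0.6217, 0.1674, 0.0843]
tool_rot: [0.0, -0.01, 1.0, 0.0]
contact_force: [-0.7, 0.3, -0.3]
gripper_width: 0.526
```

Request:
carry_out(
  moves=[
    [[0, 0, 0], [0, 0, -2.8], 4.5],
    [[0, 0, 0], [0, 0, -5.6], 4.5],
    [[0, 0, 0], [0.45, -4.95, -5.6], 4.5],
    [[0, 0, 0], [0.91, -9.91, -5.6], 4.5],
    [[0, 0, 0], [1.36, -14.86, -5.6], 4.5],
  ],
)

```text
t: 6.05
eef_pos: [0.6108, 0.0169, 0.1404]
tool_rot: [0.0, -0.01, 1.0, 0.0]
contact_force: [0.9, -0.7, -0.6]
gripper_width: 0.526
```

Request:
carry_out(
  moves=[
    [[0, 0, 0], [0.46, -4.95, 0], 4.5],
    [[0, 0, 0], [0.91, -9.9, 0], 4.5],
    [[0, 0, 0], [1.36, -14.86, 0], 4.5],
    [[0, 0, 0], [1.82, -19.81, 0], 4.5],
    [[0, 0, 0], [1.82, -19.81, 0], 4.5],
  ],
)

```text
t: 6.68
eef_pos: [0.5952, -0.1865, 0.1404]
tool_rot: [0.0, -0.006, 1.0, -0.002]
contact_force: [0.6, 0.3, 0.5]
gripper_width: 0.533
```

Request:
carry_out(
  moves=[
    [[0, 0, 0], [0, 0, 2.8], 4.5],
    [[0, 0, 0], [0, 0, 5.6], 4.5],
    [[0, 0, 0], [0, 0, 5.6], 4.5],
    [[0, 0, 0], [0, 0, 5.6], 4.5],
  ],
)

```text
t: 7.18
eef_pos: [0.5971, -0.18, 0.0849]
tool_rot: [0.001, -0.01, 1.0, -0.0]
contact_force: [0.1, -0.2, -0.5]
gripper_width: 0.526
```

Request:
carry_out(
  moves=[
    [[0, 0, 0], [0, 0, 0], 1],
    [[0, 0, 0], [0, 0, 0], 1],
    [[0, 0, 0], [0, 0, 0], 1],
    [[0, 0, 0], [0, 0, 0], 1],
  ],
)

```text
t: 7.68
eef_pos: [0.5971, -0.1812, 0.0852]
tool_rot: [0.001, -0.009, 1.0, -0.0]
contact_force: [-1.5, -1.1, 6.2]
gripper_width: 0.179
```

Request:
carry_out(
  moves=[
    [[0, 0, 0], [-0.04, -0.52, 0], 1],
    [[0, 0, 0], [-0.15, -1.03, 0], 1],
    [[0, 0, 0], [-0.34, -1.52, 0], 1],
    [[0, 0, 0], [-0.59, -1.97, 0], 1],
    [[0, 0, 0], [-0.91, -2.39, 0], 1],
  ],
)

```text
t: 8.3
eef_pos: [0.6055, -0.202, 0.0844]
tool_rot: [-0.001, -0.01, 1.0, 0.001]
contact_force: [-4.1, 4.5, 5.4]
gripper_width: 0.183
```

Request:
carry_out(
  moves=[
    [[0, 0, 0], [-0.37, -0.36, 0], 1],
    [[0, 0, 0], [-0.79, -0.67, 0], 1],
    [[0, 0, 0], [-1.25, -0.91, 0], 1],
    [[0, 0, 0], [-1.75, -1.08, 0], 1],
    [[0, 0, 0], [-2.26, -1.18, 0], 1],
  ],
)

```text
t: 8.93
eef_pos: [0.6275, -0.2148, 0.0842]
tool_rot: [-0.002, -0.01, 1.0, 0.001]
contact_force: [-5.1, 1.7, 6.8]
gripper_width: 0.177
```

Request:
carry_out(
  moves=[
    [[0, 0, 0], [0, 0, 0], 1],
    [[0, 0, 0], [0, 0, 0], 1],
  ],
)

```text
t: 9.18
eef_pos: [0.6283, -0.215, 0.0842]
tool_rot: [-0.0, -0.01, 1.0, 0.0]
contact_force: [-3.0, 2.1, 4.7]
gripper_width: 0.177
```

```bash
echo '[0.5964,-0.0257,0.019]'>sled.json; python3 - <<'E'
from plan import *
c=cmd()
plan([(*c,4.5)],hold=2)
x,y=W(0,0)
plan([(c[0],c[1],.14,91.1,4.5),(x,y,.13,1.1,4.5),(x,y,.061,1.1,4.5)],hold=2)
plan([(x,y,.061,1.1,1.5)],hold=4)
E
```

```text
[[[0,0,0],[0,0,0],4.5],[[0,0,0],[0,0,0],4.5],[[0,0,0],[0,0,0],4.5]]
end [ 6.287e-01 -2.156e-01  8.400e-02  9.110e+01]
[[[0,0,0],[0,0,-2.8],4.5],[[0,0,0],[0,0,-5.6],4.5],[[0,0,9],[0.29,1.9,-5.5],4.5],[[0,0,18],[0.57,3.81,-5.4],4.5],[[0,0,27],[0.86,5.71,-5.3],4.5]]
[[[0,0,9],[1.12,1.57,0.1],4.5],[[0,0,18],[2.24,3.14,0.2],4.5],[[0,0,27],[3.36,4.71,0.3],4.5],[[0,0,36],[4.48,6.27,0.4],4.5],[[0,0,45],[5.6,7.84,0.5],4.5]]
[[[0,0,9],[1.9,0.31,0.1],4.5],[[0,0,18],[3.8,0.63,0.2],4.5],[[0,0,18],[3.8,0.63,3.65],4.5],[[0,0,18],[3.8,0.63,7.1],4.5],[[0,0,18],[3.8,0.63,7.1],4.5]]
[[[0,0,0],[0,0,0],4.5]]
end [ 0.5964 -0.0257  0.061   1.1   ]
[[[0,0,0],[0,0,0],1.5],[[0,0,0],[0,0,0],1.5],[[0,0,0],[0,0,0],1.5],[[0,0,0],[0,0,0],1.5],[[0,0,0],[0,0,0],1.5]]
end [ 0.5964 -0.0257  0.061   1.1   ]
```

Request:
carry_out(
  moves=[
    [[0, 0, 0], [0, 0, 0], 4.5],
    [[0, 0, 0], [0, 0, 0], 4.5],
    [[0, 0, 0], [0, 0, 0], 4.5],
  ],
)

```text
t: 9.55
eef_pos: [0.6287, -0.2156, 0.0839]
tool_rot: [0.0, -0.009, 1.0, -0.0]
contact_force: [-0.0, 0.6, -0.3]
gripper_width: 0.529
```

Request:
carry_out(
  moves=[
    [[0, 0, 0], [0, 0, -2.8], 4.5],
    [[0, 0, 0], [0, 0, -5.6], 4.5],
    [[0, 0, 9], [0.29, 1.9, -5.5], 4.5],
    [[0, 0, 18], [0.57, 3.81, -5.4], 4.5],
    [[0, 0, 27], [0.86, 5.71, -5.3], 4.5],
  ],
)

```text
t: 10.18
eef_pos: [0.619, -0.1581, 0.137]
tool_rot: [0.0, 0.227, 0.974, 0.0]
contact_force: [-0.5, -0.2, 0.2]
gripper_width: 0.528
```

Request:
carry_out(
  moves=[
    [[0, 0, 9], [1.12, 1.57, 0.1], 4.5],
    [[0, 0, 18], [2.24, 3.14, 0.2], 4.5],
    [[0, 0, 27], [3.36, 4.71, 0.3], 4.5],
    [[0, 0, 36], [4.48, 6.27, 0.4], 4.5],
    [[0, 0, 45], [5.6, 7.84, 0.5], 4.5],
  ],
)

```text
t: 10.8
eef_pos: [0.6029, -0.063, 0.132]
tool_rot: [0.0, 0.582, 0.813, 0.0]
contact_force: [-0.5, -0.7, -0.6]
gripper_width: 0.526
```

Request:
carry_out(
  moves=[
    [[0, 0, 9], [1.9, 0.31, 0.1], 4.5],
    [[0, 0, 18], [3.8, 0.63, 0.2], 4.5],
    [[0, 0, 18], [3.8, 0.63, 0.2], 4.5],
    [[0, 0, 18], [3.8, 0.63, 3.65], 4.5],
    [[0, 0, 18], [3.8, 0.63, 7.1], 4.5],
  ],
)

```text
t: 11.42
eef_pos: [0.5972, -0.0268, 0.0608]
tool_rot: [0.001, 0.699, 0.715, 0.001]
contact_force: [0.5, -0.3, -0.1]
gripper_width: 0.526
```

Request:
carry_out(
  moves=[
    [[0, 0, 0], [0, 0, 0], 4.5],
    [[0, 0, 0], [0, 0, 0], 4.5],
    [[0, 0, 0], [0, 0, 0], 4.5],
  ],
)

```text
t: 11.8
eef_pos: [0.5975, -0.0261, 0.0626]
tool_rot: [0.001, 0.7, 0.714, 0.001]
contact_force: [-0.1, -0.8, 0.7]
gripper_width: 0.529
```

Request:
carry_out(
  moves=[
    [[0, 0, 0], [0, 0, 0], 1.5],
    [[0, 0, 0], [0, 0, 0], 1.5],
    [[0, 0, 0], [0, 0, 0], 1.5],
    [[0, 0, 0], [0, 0, 0], 1.5],
    [[0, 0, 0], [0, 0, 0], 1.5],
  ],
  newtons=60,
)

```text
t: 12.42
eef_pos: [0.5972, -0.0257, 0.0623]
tool_rot: [0.001, 0.7, 0.714, 0.001]
contact_force: [-1.3, -0.1, 6.8]
gripper_width: 0.267
```

```bash
python3 - <<'E'
from plan import *
print(np.round(meas(),4))
x,y=W(0,0); X,Y=W(-122,0)
plan([(x,y,.095,1.1,1.5,.02),(X,Y,.095,1.1,1.5,.03),(X,Y,.095,1.1,1.5)],hold=1)
plan([(X,Y,.021,1.1,1.5,.02)],hold=2)
from h import *
save("top","bargrip",proj([x,y,.08],"top")[0],160)
E
```

```text
[ 0.5972 -0.0257  0.0623  1.1089]
[[[0,0,0],[0,0,-1.7],1.5],[[0,0,0],[0,0,-3.4],1.5],[[0,0,0],[0,-2.44,-3.4],1.5],[[0,0,0],[0,-4.88,-3.4],1.5],[[0,0,0],[0,-7.32,-3.4],1.5]]
[[[0,0,0],[0.01,-2.44,0],1.5],[[0,0,0],[0.01,-4.88,0],1.5],[[0,0,0],[0.01,-4.88,0],1.5],[[0,0,0],[0.01,-4.88,0],1.5]]
end [ 0.4744 -0.028   0.095   1.1   ]
[[[0,0,0],[0,0,1.85],1.5],[[0,0,0],[0,0,3.7],1.5],[[0,0,0],[0,0,5.55],1.5],[[0,0,0],[0,0,7.4],1.5],[[0,0,0],[0,0,7.4],1.5]]
[[[0,0,0],[0,0,0],1.5]]
end [ 0.4744 -0.028   0.021   1.1   ]
```

View pics/bargrip.png

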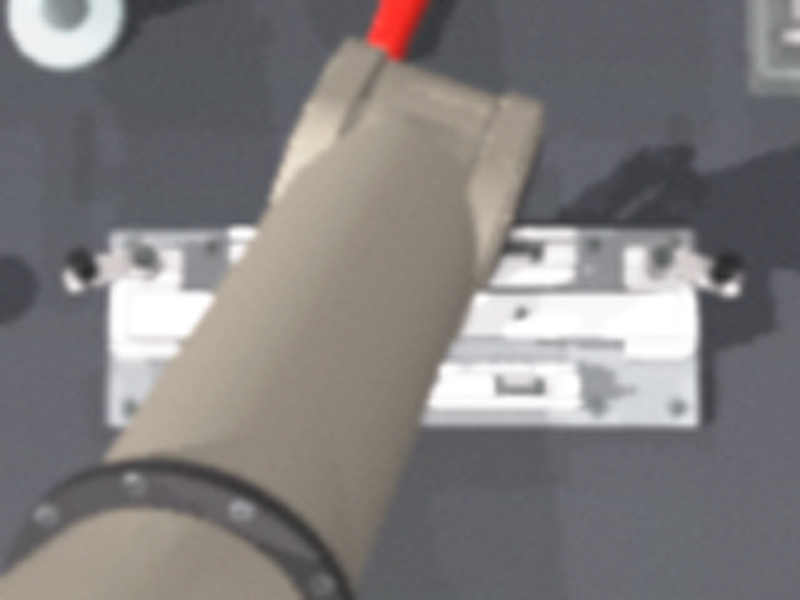

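The crop shows both keepers swung outwards, with the knobs at (80,265) and (728,270), and the gripper over the middle of the bar. Now I lift the bar off and set it down on the robot side.

Request:
carry_out(
  moves=[
    [[0, 0, 0], [0, 0, -1.7], 1.5],
    [[0, 0, 0], [0, 0, -3.4], 1.5],
    [[0, 0, 0], [0, -2.44, -3.4], 1.5],
    [[0, 0, 0], [0, -4.88, -3.4], 1.5],
    [[0, 0, 0], [0, -7.32, -3.4], 1.5],
  ],
)

```text
t: 13.1
eef_pos: [0.5227, -0.0271, 0.0961]
tool_rot: [0.0, 0.7, 0.714, 0.0]
contact_force: [-1.1, 0.9, -1.2]
gripper_width: 0.265
```

Request:
carry_out(
  moves=[
    [[0, 0, 0], [0, -2.44, 0], 1.5],
    [[0, 0, 0], [0, -4.88, 0], 1.5],
    [[0, 0, 0], [0, -4.88, 0], 1.5],
    [[0, 0, 0], [0, -4.88, 0], 1.5],
  ],
)

```text
t: 13.6
eef_pos: [0.4756, -0.0278, 0.0959]
tool_rot: [0.001, 0.7, 0.714, 0.001]
contact_force: [0.0, 0.4, -1.5]
gripper_width: 0.272
```

Request:
carry_out(
  moves=[
    [[0, 0, 0], [0, 0, 1.85], 1.5],
    [[0, 0, 0], [0, 0, 3.7], 1.5],
    [[0, 0, 0], [0, 0, 5.55], 1.5],
    [[0, 0, 0], [0, 0, 7.4], 1.5],
    [[0, 0, 0], [0, 0, 7.4], 1.5],
  ],
)

```text
t: 14.22
eef_pos: [0.4756, -0.028, 0.0205]
tool_rot: [0.0, 0.7, 0.714, 0.0]
contact_force: [0.2, 0.4, -2.5]
gripper_width: 0.266
```

Request:
carry_out(
  moves=[
    [[0, 0, 0], [0, 0, 0], 1.5],
    [[0, 0, 0], [0, 0, 0], 1.5],
  ],
)

```text
t: 14.48
eef_pos: [0.475, -0.0279, 0.0214]
tool_rot: [0.0, 0.7, 0.714, 0.0]
contact_force: [-0.0, 0.1, -2.1]
gripper_width: 0.264
```

Request:
carry_out(
  moves=[
    [[0, 0, 0], [0, 0, 0.15], 1.5],
    [[0, 0, 0], [0, 0, 0.15], 4.5],
    [[0, 0, 0], [0, 0, 0.15], 4.5],
    [[0, 0, 0], [0, 0, 0.15], 4.5],
    [[0, 0, 0], [0, 0, 0], 4.5],
  ],
)

```text
t: 15.1
eef_pos: [0.4744, -0.028, 0.021]
tool_rot: [-0.0, 0.7, 0.714, -0.0]
contact_force: [-0.4, 0.6, -0.2]
gripper_width: 0.527
```

Request:
carry_out(
  moves=[
    [[0, 0, 0], [0, 0, -4], 4.5],
    [[0, 0, 0], [0, 0, -8], 4.5],
    [[0, 0, 0], [0, 0, -12], 4.5],
    [[0, 0, 0], [0, 0, -12], 4.5],
  ],
)

```text
t: 15.6
eef_pos: [0.4763, -0.0279, 0.1435]
tool_rot: [0.001, 0.7, 0.714, 0.002]
contact_force: [0.4, -0.8, -0.3]
gripper_width: 0.526
```

```bash
cat >> h.py <<'E'
def find(label,p0,boxes=COUPON,z=0,amax=600,tol=.06,amin=60):
    "fresh fit near p0 from both cameras, where seen"
    rs={}
    for c in C:
        bot.read_camera(c)
        d=[e for e in sil(label,c) if amin<e["region"].sum()<amax and np.hypot(*(ray(e["location"],c,z+.008)[:2]-p0[:2]))<tol]
        if d: rs[c]=min(d,key=lambda e:np.hypot(*(ray(e["location"],c,z+.008)[:2]-p0[:2])))["region"].astype(float)
    for c in rs: print("  ",c,*(np.round(v,4) for v in fit(boxes,{c:rs[c]},p0,z)))
    if len(rs)==2: p,f=fit(boxes,rs,p0,z); print(label,np.round(p,4),round(f,3)); return p
E
python3 - <<'E'
from h import *
from plan import meas
print(np.round(meas(),4))
for p in((.4672,.2767,0),(.4797,.3741,-.338),(.4893,-.3748,.266)): find("coupon0",p)
find("bar",(.474,-.028,.019),BAR,0,1600,.06)
E
```

```text
[ 0.4763 -0.0279  0.1435  1.0909]
   top [ 0.4689  0.2751 -0.0214] 0.111
   scene [ 0.4667  0.2765 -0.0045] 0.1019
coupon0 [ 0.4688  0.2755 -0.0306] 0.227
   top [ 0.4788  0.3736 -0.3378] 0.1056
   top [ 0.4888 -0.374   0.2207] 0.0872
   scene [ 0.4888 -0.3751  0.2584] 0.0946
coupon0 [ 0.4889 -0.3749  0.2573] 0.19
   scene [ 0.4747 -0.0248  0.0238] 0.1762
```

```bash
python3 - <<'E'
from plan import *
c=np.array([.4744,-.028,.141,1.1])
x,y,f=.4680,.2755,89.2
plan([(x,y,.12,f,5.0),(x,y,.12,f,5.0),(x,y,.06,f,5.0),(x,y,.024,f,5.0,.02)],start=c,hold=2)
E
```

```text
[[[0,0,-8.8],[3.04,-0.01,0.21],5],[[0,0,-17.6],[6.07,-0.01,0.42],5],[[0,0,-26.4],[9.11,-0.02,0.63],5],[[0,0,-35.2],[12.14,-0.02,0.84],5],[[0,0,-44.1],[15.18,-0.03,1.05],5]]
[[[0,0,-8.8],[2.18,2.11,0.21],5],[[0,0,-17.6],[4.37,4.22,0.42],5],[[0,0,-26.4],[6.55,6.33,0.63],5],[[0,0,-35.2],[8.73,8.43,0.84],5],[[0,0,-44],[10.92,10.54,1.05],5]]
[[[0,0,0],[0,0,0],5],[[0,0,0],[0,0,3],5],[[0,0,0],[0,0,6],5],[[0,0,0],[0,0,7.8],5],[[0,0,0],[0,0,9.6],5]]
[[[0,0,0],[0,0,0],5],[[0,0,0],[0,0,0],5]]
end [4.680e-01 2.755e-01 2.400e-02 8.920e+01]
```

Request:
carry_out(
  moves=[
    [[0, 0, -8.8], [3.04, -0.01, 0.21], 5],
    [[0, 0, -17.6], [6.07, -0.01, 0.42], 5],
    [[0, 0, -26.4], [9.11, -0.02, 0.63], 5],
    [[0, 0, -35.2], [12.14, -0.02, 0.84], 5],
    [[0, 0, -44.1], [15.18, -0.03, 1.05], 5],
  ],
)

```text
t: 17.02
eef_pos: [0.4712, 0.1248, 0.1305]
tool_rot: [0.0, 0.379, 0.925, 0.0]
contact_force: [-0.1, 0.1, 0.4]
gripper_width: 0.588
```

Request:
carry_out(
  moves=[
    [[0, 0, -8.8], [2.18, 2.11, 0.21], 5],
    [[0, 0, -17.6], [4.37, 4.22, 0.42], 5],
    [[0, 0, -26.4], [6.55, 6.33, 0.63], 5],
    [[0, 0, -35.2], [8.73, 8.43, 0.84], 5],
    [[0, 0, -44], [10.92, 10.54, 1.05], 5],
  ],
)

```text
t: 17.65
eef_pos: [0.468, 0.2765, 0.1199]
tool_rot: [0.0, 0.005, 1.0, 0.0]
contact_force: [0.1, 0.6, 0.8]
gripper_width: 0.587
```

Request:
carry_out(
  moves=[
    [[0, 0, 0], [0, 0, 0], 5],
    [[0, 0, 0], [0, 0, 3], 5],
    [[0, 0, 0], [0, 0, 6], 5],
    [[0, 0, 0], [0, 0, 7.8], 5],
    [[0, 0, 0], [0, 0, 9.6], 5],
  ],
)

```text
t: 18.27
eef_pos: [0.4684, 0.2751, 0.0234]
tool_rot: [0.0, 0.008, 1.0, -0.0]
contact_force: [0.0, -0.0, -0.4]
gripper_width: 0.583
```

Request:
carry_out(
  moves=[
    [[0, 0, 0], [0, 0, 0], 5],
    [[0, 0, 0], [0, 0, 0], 5],
    [[0, 0, 0], [0, 0, 0], 5],
  ],
)

```text
t: 18.65
eef_pos: [0.4686, 0.2759, 0.0248]
tool_rot: [0.001, 0.007, 1.0, 0.0]
contact_force: [0.6, -0.4, -0.6]
gripper_width: 0.587
```

Request:
carry_out(
  moves=[
    [[0, 0, 0], [0, 0, 0], 1.8],
    [[0, 0, 0], [0, 0, 0], 1.8],
    [[0, 0, 0], [0, 0, 0], 1.8],
    [[0, 0, 0], [0, 0, 0], 1.8],
    [[0, 0, 0], [0, 0, 0], 1.8],
  ],
  newtons=40,
)

```text
t: 19.27
eef_pos: [0.4684, 0.2758, 0.0248]
tool_rot: [0.0, 0.007, 1.0, 0.0]
contact_force: [-0.2, -0.9, 5.1]
gripper_width: 0.317
```

```bash
python3 - <<'E'
from plan import *
c=cmd(); x,y=.5952,.0443
plan([(c[0],c[1],.13,c[3],1.8,.04),(x,y,.13,91.1,1.8,.05),(x,y,.13,91.1,1.8),(x,y,.085,91.1,1.8,.03)],hold=2)
E
```

```text
[[[0,0,0],[0,0,-3.53],1.8],[[0,0,0],[0,0,-7.07],1.8],[[0,0,0],[0,0,-10.6],1.8],[[0,0,-0.3],[-2.17,-3.82,-10.6],1.8],[[0,0,-0.6],[-4.35,-7.65,-10.6],1.8]]
[[[0,0,-0.4],[-2.13,-3.84,0],1.8],[[0,0,-0.7],[-4.27,-7.69,0],1.8],[[0,0,-1],[-6.4,-11.53,0],1.8],[[0,0,-1.3],[-8.53,-15.38,0],1.8],[[0,0,-1.3],[-8.53,-15.38,0],1.8]]
[[[0,0,0],[0,0,2.25],1.8],[[0,0,0],[0,0,4.5],1.8],[[0,0,0],[0,0,4.5],1.8],[[0,0,0],[0,0,4.5],1.8]]
end [5.952e-01 4.430e-02 8.500e-02 9.110e+01]
```

Request:
carry_out(
  moves=[
    [[0, 0, 0], [0, 0, -3.53], 1.8],
    [[0, 0, 0], [0, 0, -7.07], 1.8],
    [[0, 0, 0], [0, 0, -10.6], 1.8],
    [[0, 0, -0.3], [-2.17, -3.82, -10.6], 1.8],
    [[0, 0, -0.6], [-4.35, -7.65, -10.6], 1.8],
  ],
)

```text
t: 19.9
eef_pos: [0.5109, 0.1982, 0.1308]
tool_rot: [0.001, 0.001, 1.0, 0.0]
contact_force: [-0.3, -0.2, -1.0]
gripper_width: 0.314
```

Request:
carry_out(
  moves=[
    [[0, 0, -0.4], [-2.13, -3.84, 0], 1.8],
    [[0, 0, -0.7], [-4.27, -7.69, 0], 1.8],
    [[0, 0, -1], [-6.4, -11.53, 0], 1.8],
    [[0, 0, -1.3], [-8.53, -15.38, 0], 1.8],
    [[0, 0, -1.3], [-8.53, -15.38, 0], 1.8],
  ],
)

```text
t: 20.52
eef_pos: [0.5964, 0.0393, 0.1302]
tool_rot: [0.001, -0.006, 1.0, -0.001]
contact_force: [0.3, 0.6, -1.6]
gripper_width: 0.313
```

Request:
carry_out(
  moves=[
    [[0, 0, 0], [0, 0, 2.25], 1.8],
    [[0, 0, 0], [0, 0, 4.5], 1.8],
    [[0, 0, 0], [0, 0, 4.5], 1.8],
    [[0, 0, 0], [0, 0, 4.5], 1.8],
  ],
)

```text
t: 21.02
eef_pos: [0.5954, 0.0449, 0.0857]
tool_rot: [0.0, -0.01, 1.0, 0.0]
contact_force: [-0.1, -0.5, -0.4]
gripper_width: 0.314
```

```bash
python3 - <<'E'
from h import *
from plan import *
print(np.round(meas(),4),bot.get_obs()["contact_force"])
S=(.5964,-.0257,.019)
slots=[box(-50,-35,59.5,80.5,44,44),box(35,50,59.5,80.5,44,44),box(-50,-35,-10.5,10.5,44,44),box(35,50,-10.5,10.5,44,44)]
x,y=.5951,.0443
overlay("ins1",[(slots,S,0),(COUPON,(x,y,.019),.060)],[("scene",*(proj([x,y,.05],"scene")[0]),110),("top",*(proj([x,y,.05],"top")[0]),130)])
E
```

```text
[5.95400e-01 4.49000e-02 8.57000e-02 9.11296e+01] [-0.06876748 -0.52760699 -0.38358251]
```

View pics/ins1.png

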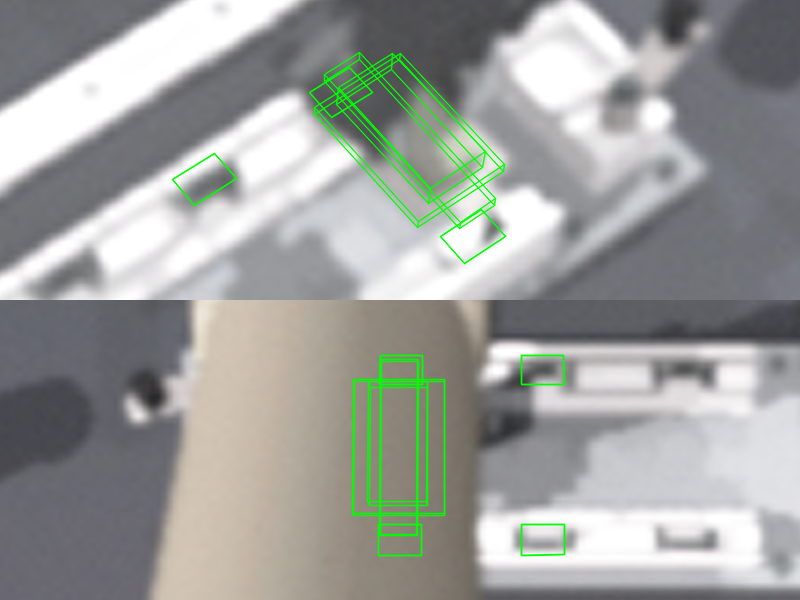

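Request:
carry_out(
  moves=[
    [[0, 0, 0], [-0.02, -0.07, 0.7], 1.8],
    [[0, 0, 0], [-0.02, -0.07, 1.4], 1.8],
    [[0, 0, 0], [-0.02, -0.07, 2.0], 1.8],
    [[0, 0, 0], [-0.02, -0.07, 2.6], 1.8],
    [[0, 0, 0], [-0.02, -0.07, 2.6], 1.8],
  ],
  newtons=60,
)

```text
t: 21.75
eef_pos: [0.5959, 0.0436, 0.0587]
tool_rot: [0.0, -0.01, 1.0, -0.0]
contact_force: [0.6, -0.2, -0.9]
gripper_width: 0.302
```

Request:
carry_out(
  moves=[
    [[0, 0, 0], [0, 0, 0], 1.8],
    [[0, 0, 0], [0, 0, 0], 1.8],
  ],
)

```text
t: 22.0
eef_pos: [0.5957, 0.0436, 0.0592]
tool_rot: [0.0, -0.01, 1.0, 0.0]
contact_force: [2.0, 0.5, -1.8]
gripper_width: 0.305
```

Request:
carry_out(
  moves=[
    [[0, 0, 0], [0, 0, 0.4], 1.8],
    [[0, 0, 0], [0, 0, 0.7], 1.8],
    [[0, 0, 0], [0, 0, 1.0], 1.8],
    [[0, 0, 0], [0, 0, 1.3], 1.8],
    [[0, 0, 0], [0, 0, 1.3], 1.8],
  ],
)

```text
t: 22.62
eef_pos: [0.5954, 0.0436, 0.0469]
tool_rot: [-0.0, -0.009, 1.0, 0.0]
contact_force: [-2.9, 1.1, 12.4]
gripper_width: 0.306
```

Request:
carry_out(
  moves=[
    [[0, 0, 0], [0, 0, 0.2], 1.8],
    [[0, 0, 0], [0, 0, 0.4], 1.8],
    [[0, 0, 0], [0, 0, 0.4], 1.8],
    [[0, 0, 0], [0, 0, 0.4], 1.8],
  ],
)

```text
t: 23.12
eef_pos: [0.5955, 0.0436, 0.0467]
tool_rot: [0.0, -0.009, 1.0, 0.001]
contact_force: [-16.0, -0.2, 48.6]
gripper_width: 0.304
```

```bash
python3 - <<'E'
from plan import *
c=[.5954,.0436,.042,91.1]
plan([(c[0],c[1],.048,91.1,1.8,.02)],start=c)
plan([(c[0],c[1],.048,91.1,5.0)],hold=2)
x,y,f=.4792,.3735,70.6
plan([(c[0],c[1],.13,91.1,5.0,.03),(x,y,.12,f,5.0),(x,y,.12,f,5.0),(x,y,.06,f,5.0),(x,y,.024,f,5.0,.02)],hold=3)
E
```

```text
[[[0,0,0],[0,0,-0.6],1.8]]
end [5.954e-01 4.360e-02 4.800e-02 9.110e+01]
[[[0,0,0],[0,0,0],5],[[0,0,0],[0,0,0],5],[[0,0,0],[0,0,0],5]]
end [5.954e-01 4.360e-02 4.800e-02 9.110e+01]
[[[0,0,0],[0,0,-2.73],5],[[0,0,0],[0,0,-5.47],5],[[0,0,0],[0,0,-8.2],5],[[0,0,2.9],[1.57,4.74,-8.06],5],[[0,0,5.9],[3.14,9.49,-7.91],5]]
[[[0,0,2.9],[2.05,4.56,0.14],5],[[0,0,5.8],[4.1,9.11,0.28],5],[[0,0,8.7],[6.14,13.67,0.42],5],[[0,0,11.7],[8.19,18.23,0.57],5],[[0,0,14.6],[10.24,22.79,0.71],5]]
[[[0,0,0],[0,-0.01,0],5],[[0,0,0],[0,-0.01,3],5],[[0,0,0],[0,-0.01,6],5],[[0,0,0],[0,-0.01,7.8],5],[[0,0,0],[0,-0.01,9.6],5]]
[[[0,0,0],[0,0,0],5],[[0,0,0],[0,0,0],5],[[0,0,0],[0,0,0],5]]
end [4.792e-01 3.735e-01 2.400e-02 7.060e+01]
```

Request:
carry_out(
  moves=[
    [[0, 0, 0], [0, 0, -0.6], 1.8],
    [[0, 0, 0], [0, 0, -0.6], 5],
    [[0, 0, 0], [0, 0, -0.6], 5],
    [[0, 0, 0], [0, 0, -0.6], 5],
  ],
)

```text
t: 23.62
eef_pos: [0.5953, 0.0436, 0.0476]
tool_rot: [-0.0, -0.01, 1.0, -0.0]
contact_force: [-0.4, -0.6, 1.0]
gripper_width: 0.585
```

Request:
carry_out(
  moves=[
    [[0, 0, 0], [0, 0, -2.73], 5],
    [[0, 0, 0], [0, 0, -5.47], 5],
    [[0, 0, 0], [0, 0, -8.2], 5],
    [[0, 0, 2.9], [1.57, 4.74, -8.06], 5],
    [[0, 0, 5.9], [3.14, 9.49, -7.91], 5],
  ],
)

```text
t: 24.25
eef_pos: [0.5623, 0.1385, 0.1275]
tool_rot: [0.001, 0.044, 0.999, 0.0]
contact_force: [0.2, 1.1, -0.2]
gripper_width: 0.582
```

```bash
python3 - <<'E'
from h import *
from plan import W
for p in((.4797,.3741,-.338),(.4893,-.3748,.26)): find("coupon0",p,tol=.08)
find("coupon0",(.5952,.0438,.019),z=.022,tol=.03)
E
```

```text
top [ 0.4783  0.3752 -0.3106] 0.131
   scene [ 0.4778  0.3739 -0.4015] 0.1407
coupon0 [ 0.4782  0.3747 -0.3596] 0.282
   top [ 0.4889 -0.3747  0.2362] 0.1827
   scene [ 0.4911 -0.3748  0.2656] 0.0872
coupon0 [ 0.4901 -0.3746  0.2637] 0.276
   top [0.5959 0.0437 0.0238] 0.1942
   scene [0.595  0.0447 0.0556] 0.1913
coupon0 [0.595  0.0444 0.0256] 0.389
```

Request:
carry_out(
  moves=[
    [[0, 0, 2.9], [2.05, 4.56, 0.14], 5],
    [[0, 0, 5.8], [4.1, 9.11, 0.28], 5],
    [[0, 0, 8.7], [6.14, 13.67, 0.42], 5],
    [[0, 0, 11.7], [8.19, 18.23, 0.57], 5],
    [[0, 0, 14.6], [10.24, 22.79, 0.71], 5],
  ],
)

```text
t: 25.48
eef_pos: [0.4789, 0.3748, 0.12]
tool_rot: [0.0, 0.17, 0.985, 0.0]
contact_force: [1.3, 0.2, -0.2]
gripper_width: 0.588
```

Request:
carry_out(
  moves=[
    [[0, 0, 0], [0, -0.01, 0], 5],
    [[0, 0, 0], [0, -0.01, 3], 5],
    [[0, 0, 0], [0, -0.01, 6], 5],
    [[0, 0, 0], [0, -0.01, 7.8], 5],
    [[0, 0, 0], [0, -0.01, 9.6], 5],
  ],
)

```text
t: 26.1
eef_pos: [0.4799, 0.373, 0.0235]
tool_rot: [0.0, 0.169, 0.986, 0.0]
contact_force: [0.5, -0.4, 0.5]
gripper_width: 0.588
```

Request:
carry_out(
  moves=[
    [[0, 0, 0], [0, 0, 0], 5],
    [[0, 0, 0], [0, 0, 0], 5],
    [[0, 0, 0], [0, 0, 0], 5],
  ],
)

```text
t: 26.48
eef_pos: [0.4798, 0.3739, 0.025]
tool_rot: [0.0, 0.169, 0.986, 0.001]
contact_force: [0.8, 0.2, 0.9]
gripper_width: 0.584
```

Request:
carry_out(
  moves=[
    [[0, 0, 0], [0, 0, 0], 1.8],
    [[0, 0, 0], [0, 0, 0], 1.8],
    [[0, 0, 0], [0, 0, 0], 1.8],
    [[0, 0, 0], [0, 0, 0], 1.8],
    [[0, 0, 0], [0, 0, 0], 1.8],
  ],
)

```text
t: 27.1
eef_pos: [0.4796, 0.3739, 0.0249]
tool_rot: [0.0, 0.169, 0.986, 0.001]
contact_force: [-0.4, -2.2, 5.3]
gripper_width: 0.306
```

```bash
python3 - <<'E'
from plan import *
print(np.round(meas(),4))
c=cmd(); x,y=.5964,-.0263
plan([(c[0],c[1],.13,c[3],1.8,.04),(x,y,.13,91.1,1.8,.05),(x,y,.13,91.1,1.8),(x,y,.085,91.1,1.8,.03)],hold=2)
E
```

```text
[4.79600e-01 3.73900e-01 2.49000e-02 7.05939e+01]
[[[0,0,0],[0,0,-3.53],1.8],[[0,0,0],[0,0,-7.07],1.8],[[0,0,0],[0,0,-10.6],1.8],[[0,0,-2.3],[-2.7,-3.76,-10.6],1.8],[[0,0,-4.6],[-5.41,-7.51,-10.6],1.8]]
[[[0,0,-2.2],[-2.39,-3.97,0],1.8],[[0,0,-4.5],[-4.79,-7.93,0],1.8],[[0,0,-6.8],[-7.18,-11.89,0],1.8],[[0,0,-9.1],[-9.57,-15.85,0],1.8],[[0,0,-11.3],[-11.97,-19.81,0],1.8]]
[[[0,0,-2.3],[-1.57,-4.36,0],1.8],[[0,0,-4.6],[-3.14,-8.71,0],1.8],[[0,0,-4.6],[-3.14,-8.71,0],1.8],[[0,0,-4.6],[-3.14,-8.71,2.25],1.8],[[0,0,-4.6],[-3.14,-8.71,4.5],1.8]]
[[[0,0,0],[0,0,0],1.8],[[0,0,0],[0,0,0],1.8]]
end [ 5.964e-01 -2.630e-02  8.500e-02  9.110e+01]
```

Request:
carry_out(
  moves=[
    [[0, 0, 0], [0, 0, -3.53], 1.8],
    [[0, 0, 0], [0, 0, -7.07], 1.8],
    [[0, 0, 0], [0, 0, -10.6], 1.8],
    [[0, 0, -2.3], [-2.7, -3.76, -10.6], 1.8],
    [[0, 0, -4.6], [-5.41, -7.51, -10.6], 1.8],
  ],
)

```text
t: 27.72
eef_pos: [0.5054, 0.2842, 0.1305]
tool_rot: [0.0, 0.127, 0.992, 0.0]
contact_force: [0.8, -0.6, -2.3]
gripper_width: 0.302
```

Request:
carry_out(
  moves=[
    [[0, 0, -2.2], [-2.39, -3.97, 0], 1.8],
    [[0, 0, -4.5], [-4.79, -7.93, 0], 1.8],
    [[0, 0, -6.8], [-7.18, -11.89, 0], 1.8],
    [[0, 0, -9.1], [-9.57, -15.85, 0], 1.8],
    [[0, 0, -11.3], [-11.97, -19.81, 0], 1.8],
  ],
)

```text
t: 28.35
eef_pos: [0.5704, 0.0611, 0.1299]
tool_rot: [-0.0, 0.03, 1.0, 0.0]
contact_force: [0.7, 1.2, -1.4]
gripper_width: 0.302
```

Request:
carry_out(
  moves=[
    [[0, 0, -2.3], [-1.57, -4.36, 0], 1.8],
    [[0, 0, -4.6], [-3.14, -8.71, 0], 1.8],
    [[0, 0, -4.6], [-3.14, -8.71, 0], 1.8],
    [[0, 0, -4.6], [-3.14, -8.71, 2.25], 1.8],
    [[0, 0, -4.6], [-3.14, -8.71, 4.5], 1.8],
  ],
)

```text
t: 28.98
eef_pos: [0.5963, -0.0253, 0.0845]
tool_rot: [0.0, -0.01, 1.0, 0.0]
contact_force: [-0.0, 0.1, -1.1]
gripper_width: 0.306
```

Request:
carry_out(
  moves=[
    [[0, 0, 0], [0, 0, 0], 1.8],
    [[0, 0, 0], [0, 0, 0], 1.8],
    [[0, 0, 0], [0, 0, 0], 1.8],
  ],
)

```text
t: 29.35
eef_pos: [0.5971, -0.0261, 0.0861]
tool_rot: [0.001, -0.01, 1.0, 0.0]
contact_force: [0.0, 0.7, -1.6]
gripper_width: 0.307
```

Held and well placed over bay1. Insert as before.

Request:
carry_out(
  moves=[
    [[0, 0, 0], [0, 0, 0.7], 1.8],
    [[0, 0, 0], [0, 0, 1.4], 1.8],
    [[0, 0, 0], [0, 0, 2.0], 1.8],
    [[0, 0, 0], [0, 0, 2.6], 1.8],
    [[0, 0, 0], [0, 0, 2.6], 1.8],
  ],
)

```text
t: 29.98
eef_pos: [0.5971, -0.0264, 0.0588]
tool_rot: [0.001, -0.01, 1.0, -0.0]
contact_force: [1.4, 0.1, -2.1]
gripper_width: 0.304
```

Request:
carry_out(
  moves=[
    [[0, 0, 0], [0, 0, 0], 1.8],
    [[0, 0, 0], [0, 0, 0], 1.8],
  ],
)

```text
t: 30.22
eef_pos: [0.5968, -0.0263, 0.0593]
tool_rot: [0.0, -0.01, 1.0, 0.0]
contact_force: [2.3, -0.4, -1.5]
gripper_width: 0.302
```

Request:
carry_out(
  moves=[
    [[0, 0, 0], [0, 0, 0.4], 1.8],
    [[0, 0, 0], [0, 0, 0.7], 1.8],
    [[0, 0, 0], [0, 0, 1.0], 1.8],
    [[0, 0, 0], [0, 0, 1.3], 1.8],
    [[0, 0, 0], [0, 0, 1.3], 1.8],
  ],
)

```text
t: 30.85
eef_pos: [0.5965, -0.0263, 0.0468]
tool_rot: [0.0, -0.009, 1.0, 0.0]
contact_force: [-2.3, -0.6, 11.0]
gripper_width: 0.304
```

Request:
carry_out(
  moves=[
    [[0, 0, 0], [0, 0, 0.1], 1.8],
    [[0, 0, 0], [0, 0, 0.2], 1.8],
    [[0, 0, 0], [0, 0, 0.2], 1.8],
    [[0, 0, 0], [0, 0, 0.2], 1.8],
  ],
)

```text
t: 31.35
eef_pos: [0.5965, -0.0264, 0.0467]
tool_rot: [0.0, -0.009, 1.0, 0.0]
contact_force: [-8.4, 1.0, 30.4]
gripper_width: 0.307
```

```bash
python3 - <<'E'
from plan import *
c=[.5964,-.0263,.044,91.1]
plan([(c[0],c[1],.13,91.1,5.0,.03),(.52,-.18,.13,91.1,5.0)],start=[.5964,-.0263,.048,91.1],hold=0)
E
```

```text
[[[0,0,0],[0,0,-2.73],5],[[0,0,0],[0,0,-5.47],5],[[0,0,0],[0,0,-8.2],5],[[0,0,0],[1.98,-3.81,-8.2],5],[[0,0,0],[3.97,-7.61,-8.2],5]]
[[[0,0,0],[1.98,-3.81,0],5],[[0,0,0],[3.96,-7.61,0],5]]
end [ 0.52 -0.18  0.13 91.1 ]
```

Home at TCP z 0.0467 with a firm stop. Release, rise and look at coupon C.

Request:
carry_out(
  moves=[
    [[0, 0, 0], [0, 0, -0.4], 1.8],
    [[0, 0, 0], [0, 0, -0.4], 5],
    [[0, 0, 0], [0, 0, -0.4], 5],
    [[0, 0, 0], [0, 0, -0.4], 5],
  ],
)

```text
t: 31.85
eef_pos: [0.5961, -0.0263, 0.0476]
tool_rot: [-0.0, -0.01, 1.0, -0.0]
contact_force: [0.3, -0.9, 0.1]
gripper_width: 0.583
```

Request:
carry_out(
  moves=[
    [[0, 0, 0], [0, 0, -2.73], 5],
    [[0, 0, 0], [0, 0, -5.47], 5],
    [[0, 0, 0], [0, 0, -8.2], 5],
    [[0, 0, 0], [1.98, -3.81, -8.2], 5],
    [[0, 0, 0], [3.97, -7.61, -8.2], 5],
  ],
)

```text
t: 32.48
eef_pos: [0.558, -0.1036, 0.1303]
tool_rot: [0.0, -0.01, 1.0, -0.0]
contact_force: [0.6, -0.6, -0.2]
gripper_width: 0.587
```

Request:
carry_out(
  moves=[
    [[0, 0, 0], [1.98, -3.81, 0], 5],
    [[0, 0, 0], [3.96, -7.61, 0], 5],
  ],
)

```text
t: 32.72
eef_pos: [0.5193, -0.1812, 0.13]
tool_rot: [-0.0, -0.01, 1.0, -0.0]
contact_force: [0.9, -0.6, -0.3]
gripper_width: 0.586
```

```bash
python3 - <<'E'
from h import *
from plan import *
find("coupon0",(.4893,-.3748,.26),tol=.09)
find("coupon0",(.5952,.0438,.019),z=.022,tol=.03)
find("coupon0",(.5965,-.0263,.019),z=.022,tol=.03)
x,y,f=.4893,-.3748,90+np.degrees(.255)
plan([(x,y,.12,f,5.0),(x,y,.12,f,5.0),(x,y,.06,f,5.0),(x,y,.024,f,5.0,.02)],start=[.52,-.18,.13,91.1],hold=3)
E
```

```text
top [ 0.4913 -0.3755  0.2828] 0.162
   top [0.5958 0.0458 0.0447] 0.069
   scene [0.5926 0.0443 0.0533] 0.1487
coupon0 [0.5949 0.0448 0.051 ] 0.238
   top [ 0.5971 -0.0251 -0.0196] 0.1169
   scene [ 0.5933 -0.0247  0.0196] 0.1546
coupon0 [ 0.5955 -0.0252  0.0118] 0.279
[[[0,0,-3.4],[0.86,-4.85,0.25],5],[[0,0,-6.8],[1.72,-9.71,0.5],5],[[0,0,-10.1],[2.58,-14.56,0.75],5],[[0,0,-13.5],[3.44,-19.42,1],5],[[0,0,-13.5],[3.44,-19.42,1],5]]
[[[0,0,0],[0,0,3],5],[[0,0,0],[0,0,6],5],[[0,0,0],[0,0,7.8],5],[[0,0,0],[0,0,9.6],5],[[0,0,0],[0,0,9.6],5]]
[[[0,0,0],[0,0,0],5],[[0,0,0],[0,0,0],5]]
end [ 4.893e-01 -3.748e-01  2.400e-02  1.046e+02]
```

Request:
carry_out(
  moves=[
    [[0, 0, -3.4], [0.86, -4.85, 0.25], 5],
    [[0, 0, -6.8], [1.72, -9.71, 0.5], 5],
    [[0, 0, -10.1], [2.58, -14.56, 0.75], 5],
    [[0, 0, -13.5], [3.44, -19.42, 1], 5],
    [[0, 0, -13.5], [3.44, -19.42, 1], 5],
  ],
)

```text
t: 33.95
eef_pos: [0.487, -0.3799, 0.12]
tool_rot: [-0.001, -0.124, 0.992, -0.001]
contact_force: [0.0, 1.0, -0.3]
gripper_width: 0.584
```

Request:
carry_out(
  moves=[
    [[0, 0, 0], [0, 0, 3], 5],
    [[0, 0, 0], [0, 0, 6], 5],
    [[0, 0, 0], [0, 0, 7.8], 5],
    [[0, 0, 0], [0, 0, 9.6], 5],
    [[0, 0, 0], [0, 0, 9.6], 5],
  ],
)

```text
t: 34.58
eef_pos: [0.4888, -0.3741, 0.0228]
tool_rot: [-0.001, -0.127, 0.992, 0.001]
contact_force: [-1.0, -0.1, 0.8]
gripper_width: 0.584
```

Request:
carry_out(
  moves=[
    [[0, 0, 0], [0, 0, 0], 5],
    [[0, 0, 0], [0, 0, 0], 5],
  ],
)

```text
t: 34.83
eef_pos: [0.4899, -0.3753, 0.025]
tool_rot: [0.001, -0.127, 0.992, -0.001]
contact_force: [0.2, 0.0, 1.0]
gripper_width: 0.589
```

Request:
carry_out(
  moves=[
    [[0, 0, 0], [0, 0, 0], 1.8],
    [[0, 0, 0], [0, 0, 0], 1.8],
    [[0, 0, 0], [0, 0, 0], 1.8],
    [[0, 0, 0], [0, 0, 0], 1.8],
    [[0, 0, 0], [0, 0, 0], 1.8],
  ],
)

```text
t: 35.45
eef_pos: [0.4898, -0.3752, 0.0249]
tool_rot: [0.001, -0.127, 0.992, -0.0]
contact_force: [-0.5, 1.1, 5.2]
gripper_width: 0.307
```

```bash
python3 - <<'E'
from plan import *
print(np.round(meas(),4))
c=cmd(); x,y=.5974,-.0963
plan([(c[0],c[1],.13,c[3],1.8,.04),(x,y,.13,91.1,1.8,.05),(x,y,.13,91.1,1.8),(x,y,.085,91.1,1.8,.03)],hold=2)
E
```

```text
[ 4.898000e-01 -3.752000e-01  2.490000e-02  1.045854e+02]
[[[0,0,0],[0,0,-3.53],1.8],[[0,0,0],[0,0,-7.07],1.8],[[0,0,0],[0,0,-10.6],1.8],[[0,0,2.2],[-2.91,4.04,-10.6],1.8],[[0,0,4.5],[-5.83,8.08,-10.6],1.8]]
[[[0,0,2.2],[-2.58,4.25,0],1.8],[[0,0,4.5],[-5.17,8.5,0],1.8],[[0,0,6.8],[-7.76,12.76,0],1.8],[[0,0,9],[-10.35,17.01,0],1.8],[[0,0,9],[-10.35,17.01,0],1.8]]
[[[0,0,0],[0.01,0,2.25],1.8],[[0,0,0],[0.01,0,4.5],1.8],[[0,0,0],[0.01,0,4.5],1.8],[[0,0,0],[0.01,0,4.5],1.8]]
end [ 5.974e-01 -9.630e-02  8.500e-02  9.110e+01]
```

Request:
carry_out(
  moves=[
    [[0, 0, 0], [0, 0, -3.53], 1.8],
    [[0, 0, 0], [0, 0, -7.07], 1.8],
    [[0, 0, 0], [0, 0, -10.6], 1.8],
    [[0, 0, 2.2], [-2.91, 4.04, -10.6], 1.8],
    [[0, 0, 4.5], [-5.83, 8.08, -10.6], 1.8],
  ],
)

```text
t: 36.08
eef_pos: [0.5256, -0.2814, 0.1306]
tool_rot: [0.001, -0.086, 0.996, -0.0]
contact_force: [0.8, -0.7, -0.2]
gripper_width: 0.31
```

Request:
carry_out(
  moves=[
    [[0, 0, 2.2], [-2.58, 4.25, 0], 1.8],
    [[0, 0, 4.5], [-5.17, 8.5, 0], 1.8],
    [[0, 0, 6.8], [-7.76, 12.76, 0], 1.8],
    [[0, 0, 9], [-10.35, 17.01, 0], 1.8],
    [[0, 0, 9], [-10.35, 17.01, 0], 1.8],
  ],
)

```text
t: 36.7
eef_pos: [0.599, -0.0899, 0.1296]
tool_rot: [0.0, -0.014, 1.0, 0.001]
contact_force: [-0.5, -0.1, -2.3]
gripper_width: 0.302
```

Request:
carry_out(
  moves=[
    [[0, 0, 0], [0, 0, 2.25], 1.8],
    [[0, 0, 0], [0, 0, 4.5], 1.8],
    [[0, 0, 0], [0, 0, 4.5], 1.8],
    [[0, 0, 0], [0, 0, 4.5], 1.8],
    [[0, 0, 0], [0, 0, 4.5], 1.8],
  ],
)

```text
t: 37.33
eef_pos: [0.5981, -0.0967, 0.0861]
tool_rot: [0.001, -0.009, 1.0, -0.0]
contact_force: [-0.2, -0.6, -0.9]
gripper_width: 0.303
```

Request:
carry_out(
  moves=[
    [[0, 0, 0], [0, 0, 0.7], 1.8],
    [[0, 0, 0], [0, 0, 1.4], 1.8],
    [[0, 0, 0], [0, 0, 2.0], 1.8],
    [[0, 0, 0], [0, 0, 2.6], 1.8],
    [[0, 0, 0], [0, 0, 2.6], 1.8],
  ],
)

```text
t: 37.95
eef_pos: [0.5985, -0.0963, 0.059]
tool_rot: [0.001, -0.01, 1.0, -0.0]
contact_force: [2.4, -0.2, -1.4]
gripper_width: 0.308
```

Request:
carry_out(
  moves=[
    [[0, 0, 0], [0, 0, 0], 1.8],
    [[0, 0, 0], [0, 0, 0], 1.8],
  ],
)

```text
t: 38.2
eef_pos: [0.5979, -0.0963, 0.0592]
tool_rot: [0.0, -0.01, 1.0, -0.0]
contact_force: [4.0, -0.3, -2.6]
gripper_width: 0.304
```

Request:
carry_out(
  moves=[
    [[0, 0, 0], [0, 0, 0.4], 1.8],
    [[0, 0, 0], [0, 0, 0.7], 1.8],
    [[0, 0, 0], [0, 0, 1.0], 1.8],
    [[0, 0, 0], [0, 0, 1.3], 1.8],
    [[0, 0, 0], [0, 0, 1.3], 1.8],
  ],
)

```text
t: 38.83
eef_pos: [0.5981, -0.0964, 0.0469]
tool_rot: [0.001, -0.009, 1.0, 0.0]
contact_force: [2.3, 0.4, 10.2]
gripper_width: 0.309
```

Request:
carry_out(
  moves=[
    [[0, 0, 0], [0, 0, 0.1], 1.8],
    [[0, 0, 0], [0, 0, 0.2], 1.8],
    [[0, 0, 0], [0, 0, 0.2], 1.8],
    [[0, 0, 0], [0, 0, 0.2], 1.8],
  ],
)

```text
t: 39.33
eef_pos: [0.5981, -0.0964, 0.0468]
tool_rot: [0.001, -0.009, 1.0, 0.0]
contact_force: [-5.0, 1.8, 27.4]
gripper_width: 0.307
```

Request:
carry_out(
  moves=[
    [[0, 0, 0], [0, 0, -0.4], 1.8],
    [[0, 0, 0], [0, 0, -0.4], 5],
    [[0, 0, 0], [0, 0, -0.4], 5],
    [[0, 0, 0], [0, 0, -0.4], 5],
  ],
)

```text
t: 39.83
eef_pos: [0.5967, -0.0963, 0.0474]
tool_rot: [-0.001, -0.009, 1.0, 0.0]
contact_force: [0.9, 0.2, -0.3]
gripper_width: 0.583
```

Request:
carry_out(
  moves=[
    [[0, 0, 0], [0, 0, -2.7], 5],
    [[0, 0, 0], [0, 0, -5.4], 5],
    [[0, 0, 0], [0, 0, -8.2], 5],
    [[0, 0, 0], [4, -4, -8.2], 5],
    [[0, 0, 0], [8, -8, -8.2], 5],
  ],
)

```text
t: 40.45
eef_pos: [0.5183, -0.1784, 0.1302]
tool_rot: [0.0, -0.01, 1.0, -0.0]
contact_force: [0.3, -2.0, 0.7]
gripper_width: 0.586
```

Request:
carry_out(
  moves=[
    [[0, 0, 0], [2, -5, 0], 5],
    [[0, 0, 0], [4, -10, 0], 5],
    [[0, 0, 0], [4, -10, 0], 5],
  ],
)

```text
t: 40.83
eef_pos: [0.4779, -0.2837, 0.1301]
tool_rot: [-0.001, -0.005, 1.0, -0.001]
contact_force: [0.6, 0.0, -0.4]
gripper_width: 0.581
```

```bash
python3 - <<'E'
from h import *
from plan import *
print(np.round(meas(),4))
S=(.5966,-.0262,.019); it=[(COUPON,(*W(0,y,S),.019),.022) for y in(-70,0,70)]
overlay("coup3",it,[("top",*(proj([.5965,-.026,.03],"top")[0]),130),("scene",*(proj([.5965,-.026,.03],"scene")[0]),130)])
p=find("bar",(.4745,-.028,.019),BAR,0,1600,.06)
E
```

```text
[ 0.4779 -0.2837  0.1301 90.5995]
   top [ 0.4743 -0.0272  0.012 ] 0.0981
   scene [ 0.4739 -0.027   0.0214] 0.0936
bar [ 0.4742 -0.0271  0.0179] 0.191
```

View pics/coup3.png

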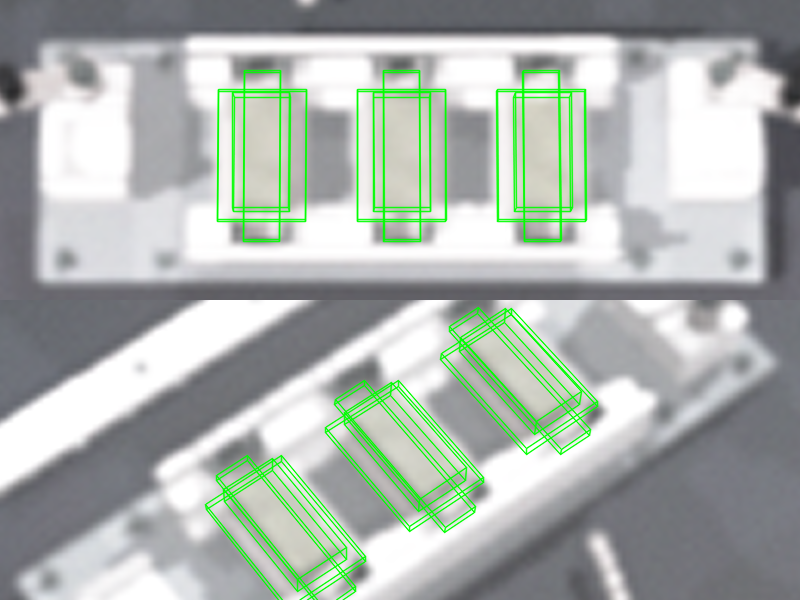

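All three coupons lie flat and aligned with the drawn home poses: blocks at about (262,155), (402,155) and (542,155) in the top pane. The bar is unmoved on the bench. Next, fetch the bar.

```bash
python3 - <<'E'
from plan import *
bot.read_camera("top");m=meas();print(np.round(m,4),bot.get_obs()["t"])
c=[.4809,-.2786,.13,91.1]
x,y=.4744,-.028
plan([(x,y,.12,1.1,4.5),(x,y,.12,1.1,4.5),(x,y,.06,1.1,4.5,.03),(x,y,.021,1.1,4.5,.02)],start=c,hold=2)
plan([(x,y,.021,1.1,1.5)],hold=4)
X,Y=.5964,-.0257
plan([(x,y,.095,1.1,1.5,.025),(x,y,.095,1.1,1.5),(X,Y,.095,1.1,1.5,.03),(X,Y,.095,1.1,1.5)],hold=2)
E
```

```text
[ 0.4816 -0.2771  0.1299 91.2344] 41.175
[[[0,0,9],[0.02,2.51,0.1],4.5],[[0,0,18],[0.03,5.01,0.2],4.5],[[0,0,27],[0.05,7.52,0.3],4.5],[[0,0,36],[0.07,10.03,0.4],4.5],[[0,0,45],[0.08,12.53,0.5],4.5]]
[[[0,0,9],[1.79,1.76,0.1],4.5],[[0,0,18],[3.57,3.52,0.2],4.5],[[0,0,27],[5.36,5.28,0.3],4.5],[[0,0,36],[7.14,7.04,0.4],4.5],[[0,0,45],[8.93,8.8,0.5],4.5]]
[[[0,0,0],[0,0,0],4.5],[[0,0,0],[0,0,3],4.5],[[0,0,0],[0,0,6],4.5],[[0,0,0],[0,0,7.95],4.5],[[0,0,0],[0,0,9.9],4.5]]
[[[0,0,0],[0,0,0],4.5],[[0,0,0],[0,0,0],4.5]]
end [ 0.4744 -0.028   0.021   1.1   ]
[[[0,0,0],[0,0,0],1.5],[[0,0,0],[0,0,0],1.5],[[0,0,0],[0,0,0],1.5],[[0,0,0],[0,0,0],1.5],[[0,0,0],[0,0,0],1.5]]
end [ 0.4744 -0.028   0.021   1.1   ]
[[[0,0,0],[0,0,-2.47],1.5],[[0,0,0],[0,0,-4.93],1.5],[[0,0,0],[0,0,-7.4],1.5],[[0,0,0],[0,0,-7.4],1.5],[[0,0,0],[0,2.44,-7.4],1.5]]
[[[0,0,0],[0,2.44,0],1.5],[[0,0,0],[0,4.88,0],1.5],[[0,0,0],[0,7.32,0],1.5],[[0,0,0],[0,9.77,0],1.5],[[0,0,0],[0,9.77,0],1.5]]
[[[0,0,0],[0,0,0],1.5],[[0,0,0],[0,0,0],1.5]]
end [ 0.5964 -0.0257  0.095   1.1   ]
```

Request:
carry_out(
  moves=[
    [[0, 0, 9], [0.02, 2.51, 0.1], 4.5],
    [[0, 0, 18], [0.03, 5.01, 0.2], 4.5],
    [[0, 0, 27], [0.05, 7.52, 0.3], 4.5],
    [[0, 0, 36], [0.07, 10.03, 0.4], 4.5],
    [[0, 0, 45], [0.08, 12.53, 0.5], 4.5],
  ],
)

```text
t: 41.8
eef_pos: [0.478, -0.1515, 0.1249]
tool_rot: [-0.0, 0.375, 0.927, 0.0]
contact_force: [0.9, -0.2, 0.7]
gripper_width: 0.525
```

Request:
carry_out(
  moves=[
    [[0, 0, 9], [1.79, 1.76, 0.1], 4.5],
    [[0, 0, 18], [3.57, 3.52, 0.2], 4.5],
    [[0, 0, 27], [5.36, 5.28, 0.3], 4.5],
    [[0, 0, 36], [7.14, 7.04, 0.4], 4.5],
    [[0, 0, 45], [8.93, 8.8, 0.5], 4.5],
  ],
)

```text
t: 42.42
eef_pos: [0.4745, -0.0262, 0.12]
tool_rot: [-0.0, 0.702, 0.713, 0.0]
contact_force: [-0.1, -0.6, 0.3]
gripper_width: 0.531
```

Request:
carry_out(
  moves=[
    [[0, 0, 0], [0, 0, 0], 4.5],
    [[0, 0, 0], [0, 0, 3], 4.5],
    [[0, 0, 0], [0, 0, 6], 4.5],
    [[0, 0, 0], [0, 0, 7.95], 4.5],
    [[0, 0, 0], [0, 0, 9.9], 4.5],
  ],
)

```text
t: 43.05
eef_pos: [0.4745, -0.0286, 0.0204]
tool_rot: [0.0, 0.699, 0.715, -0.0]
contact_force: [0.0, -0.6, 0.5]
gripper_width: 0.525
```

Request:
carry_out(
  moves=[
    [[0, 0, 0], [0, 0, 0], 4.5],
    [[0, 0, 0], [0, 0, 0], 4.5],
    [[0, 0, 0], [0, 0, 0], 4.5],
  ],
)

```text
t: 43.42
eef_pos: [0.4751, -0.0281, 0.0218]
tool_rot: [0.0, 0.7, 0.714, 0.001]
contact_force: [-0.1, 0.7, 0.6]
gripper_width: 0.525
```

Request:
carry_out(
  moves=[
    [[0, 0, 0], [0, 0, 0], 1.5],
    [[0, 0, 0], [0, 0, 0], 1.5],
    [[0, 0, 0], [0, 0, 0], 1.5],
    [[0, 0, 0], [0, 0, 0], 1.5],
    [[0, 0, 0], [0, 0, 0], 1.5],
  ],
  newtons=60,
)

```text
t: 44.05
eef_pos: [0.4748, -0.0279, 0.0218]
tool_rot: [0.0, 0.7, 0.714, 0.001]
contact_force: [-1.8, 0.4, 8.8]
gripper_width: 0.268
```

Request:
carry_out(
  moves=[
    [[0, 0, 0], [0, 0, -2.47], 1.5],
    [[0, 0, 0], [0, 0, -4.93], 1.5],
    [[0, 0, 0], [0, 0, -7.4], 1.5],
    [[0, 0, 0], [0, 0, -7.4], 1.5],
    [[0, 0, 0], [0, 2.44, -7.4], 1.5],
  ],
)

```text
t: 44.68
eef_pos: [0.4969, -0.0272, 0.0942]
tool_rot: [-0.001, 0.7, 0.714, -0.001]
contact_force: [1.1, -0.3, -2.6]
gripper_width: 0.272
```

Request:
carry_out(
  moves=[
    [[0, 0, 0], [0, 2.44, 0], 1.5],
    [[0, 0, 0], [0, 4.88, 0], 1.5],
    [[0, 0, 0], [0, 7.32, 0], 1.5],
    [[0, 0, 0], [0, 9.77, 0], 1.5],
    [[0, 0, 0], [0, 9.77, 0], 1.5],
  ],
)

```text
t: 45.3
eef_pos: [0.5975, -0.0253, 0.0936]
tool_rot: [0.0, 0.7, 0.714, -0.0]
contact_force: [0.1, 0.0, -1.0]
gripper_width: 0.274
```

Request:
carry_out(
  moves=[
    [[0, 0, 0], [0, 0, 0], 1.5],
    [[0, 0, 0], [0, 0, 0], 1.5],
    [[0, 0, 0], [0, 0, 0], 1.5],
  ],
)

```text
t: 45.68
eef_pos: [0.5959, -0.0256, 0.0949]
tool_rot: [-0.0, 0.7, 0.714, -0.0]
contact_force: [0.8, -0.1, -2.4]
gripper_width: 0.265
```

Request:
carry_out(
  moves=[
    [[0, 0, 0], [0, 0.1, 1.0], 1.5],
    [[0, 0, 0], [0, 0.1, 1.6], 1.5],
    [[0, 0, 0], [0, 0.1, 2.2], 1.5],
    [[0, 0, 0], [0, 0.1, 2.7], 1.5],
    [[0, 0, 0], [0, 0.1, 2.7], 1.5],
  ],
)

```text
t: 46.3
eef_pos: [0.5972, -0.0257, 0.0675]
tool_rot: [-0.0, 0.7, 0.714, -0.0]
contact_force: [1.0, -0.1, -2.2]
gripper_width: 0.27
```

Request:
carry_out(
  moves=[
    [[0, 0, 0], [0, 0, 0.2], 1.5],
    [[0, 0, 0], [0, 0, 0.4], 1.5],
    [[0, 0, 0], [0, 0, 0.6], 1.5],
    [[0, 0, 0], [0, 0, 0.6], 1.5],
    [[0, 0, 0], [0, 0, 0.6], 1.5],
  ],
)

```text
t: 46.92
eef_pos: [0.5976, -0.0256, 0.0629]
tool_rot: [-0.0, 0.7, 0.714, 0.0]
contact_force: [-3.3, 0.9, 6.6]
gripper_width: 0.266
```

Request:
carry_out(
  moves=[
    [[0, 0, 0], [0, 0, -0.2], 4.5],
    [[0, 0, 0], [0, 0, -0.2], 4.5],
    [[0, 0, 0], [0, 0, -0.2], 4.5],
    [[0, 0, 0], [0, 0, -0.2], 4.5],
  ],
)

```text
t: 47.42
eef_pos: [0.5975, -0.0256, 0.0639]
tool_rot: [-0.0, 0.7, 0.714, -0.0]
contact_force: [-0.3, -0.1, -0.4]
gripper_width: 0.527
```

Request:
carry_out(
  moves=[
    [[0, 0, 0], [0, 0, -3], 4.5],
    [[0, 0, 0], [0, 0, -5.6], 4.5],
    [[0, 0, 0], [0, 0, -8], 4.5],
    [[0, 0, 0], [0, 0, -8], 4.5],
  ],
)

```text
t: 47.92
eef_pos: [0.5987, -0.0258, 0.1456]
tool_rot: [0.001, 0.7, 0.714, 0.001]
contact_force: [0.8, 0.1, -1.3]
gripper_width: 0.527
```

```bash
python3 - <<'E'
from h import *
from plan import *
print(np.round(meas(),4))
find("bar",(.5968,-.0262,.019),BAR,.041,1600,.06)
S=(.5968,-.0262,.019)
k=lambda t,s:W(33-36*np.cos(t),s*(155+36*np.sin(t)),S)
c=[.5974,-.0257,.144,1.1]  # commanded estimate
print("knob_r",k(1.43,-1),"knob_l",k(1.42,1))
x,y=k(1.43,-1)
plan([(x,y,.14,91.1,4.5),(x,y,.14,91.1,4.5),(x,y,.085,91.1,4.5,.03)],start=c,hold=2)
plan([(x,y,.085,91.1,1)],hold=4)
plan([(*k(t,-1),.085,91.1,1.0) for t in np.linspace(1.43,0,11)[1:]],hold=2)
E
```

```text
[ 0.5987 -0.0258  0.1456  1.0893]
   scene [ 0.5975 -0.0265  0.0238] 0.1191
knob_r (np.float64(0.6283650313016576), np.float64(-0.21627837277501205)) knob_l (np.float64(0.6207658829661908), np.float64(0.16488127697544275))
[[[0,0,-9],[-1.91,0.27,0.04],4.5],[[0,0,-18],[-3.82,0.55,0.08],4.5],[[0,0,-27],[-5.73,0.82,0.12],4.5],[[0,0,-36],[-7.65,1.09,0.16],4.5],[[0,0,-45],[-9.56,1.37,0.2],4.5]]
[[[0,0,-9],[-1.54,-1.16,0.04],4.5],[[0,0,-18],[-3.08,-2.32,0.08],4.5],[[0,0,-27],[-4.63,-3.48,0.12],4.5],[[0,0,-36],[-6.17,-4.64,0.16],4.5],[[0,0,-45],[-7.72,-5.79,0.2],4.5]]
[[[0,0,0],[0,0,0],4.5],[[0,0,0],[0,0,2.75],4.5],[[0,0,0],[0,0,5.5],4.5],[[0,0,0],[0,0,5.5],4.5],[[0,0,0],[0,0,5.5],4.5]]
end [ 6.284e-01 -2.163e-01  8.500e-02  9.110e+01]
[[[0,0,0],[0,0,0],1],[[0,0,0],[0,0,0],1],[[0,0,0],[0,0,0],1],[[0,0,0],[0,0,0],1],[[0,0,0],[0,0,0],1]]
end [ 6.284e-01 -2.163e-01  8.500e-02  9.110e+01]
[[[0,0,0],[0.51,0.11,0],1],[[0,0,0],[0.99,0.29,0],1],[[0,0,0],[1.44,0.53,0],1],[[0,0,0],[1.85,0.84,0],1],[[0,0,0],[2.22,1.2,0],1]]
[[[0,0,0],[0.31,0.42,0],1],[[0,0,0],[0.55,0.87,0],1],[[0,0,0],[0.73,1.35,0],1],[[0,0,0],[0.84,1.85,0],1],[[0,0,0],[0.88,2.36,0],1]]
[[[0,0,0],[0,0,0],1],[[0,0,0],[0,0,0],1]]
end [ 5.967e-01 -1.813e-01  8.500e-02  9.110e+01]
```

Request:
carry_out(
  moves=[
    [[0, 0, -9], [-1.91, 0.27, 0.04], 4.5],
    [[0, 0, -18], [-3.82, 0.55, 0.08], 4.5],
    [[0, 0, -27], [-5.73, 0.82, 0.12], 4.5],
    [[0, 0, -36], [-7.65, 1.09, 0.16], 4.5],
    [[0, 0, -45], [-9.56, 1.37, 0.2], 4.5],
  ],
)

```text
t: 48.75
eef_pos: [0.6125, -0.1215, 0.1407]
tool_rot: [-0.001, 0.371, 0.928, -0.0]
contact_force: [0.2, -0.9, 0.5]
gripper_width: 0.524
```

Request:
carry_out(
  moves=[
    [[0, 0, -9], [-1.54, -1.16, 0.04], 4.5],
    [[0, 0, -18], [-3.08, -2.32, 0.08], 4.5],
    [[0, 0, -27], [-4.63, -3.48, 0.12], 4.5],
    [[0, 0, -36], [-6.17, -4.64, 0.16], 4.5],
    [[0, 0, -45], [-7.72, -5.79, 0.2], 4.5],
  ],
)

```text
t: 49.38
eef_pos: [0.6279, -0.2166, 0.1386]
tool_rot: [-0.001, -0.012, 1.0, 0.0]
contact_force: [-0.1, -0.7, -1.0]
gripper_width: 0.528
```

Request:
carry_out(
  moves=[
    [[0, 0, 0], [0, 0, 0], 4.5],
    [[0, 0, 0], [0, 0, 0], 4.5],
    [[0, 0, 0], [0, 0, 2.75], 4.5],
    [[0, 0, 0], [0, 0, 5.5], 4.5],
    [[0, 0, 0], [0, 0, 5.5], 4.5],
  ],
)

```text
t: 50.0
eef_pos: [0.6269, -0.214, 0.0827]
tool_rot: [-0.002, -0.01, 1.0, 0.001]
contact_force: [-0.6, 0.7, 0.4]
gripper_width: 0.526
```

Request:
carry_out(
  moves=[
    [[0, 0, 0], [0, 0, 0], 4.5],
    [[0, 0, 0], [0, 0, 0], 1],
    [[0, 0, 0], [0, 0, 0], 1],
    [[0, 0, 0], [0, 0, 0], 1],
    [[0, 0, 0], [0, 0, 0], 1],
  ],
  newtons=20,
)

```text
t: 50.62
eef_pos: [0.6297, -0.2152, 0.0863]
tool_rot: [0.001, -0.01, 1.0, 0.0]
contact_force: [0.9, 4.1, 6.5]
gripper_width: 0.174
```

Knob gripped (15 mm). Swing it closed, release, rise.

Request:
carry_out(
  moves=[
    [[0, 0, 0], [0.51, 0.11, 0], 1],
    [[0, 0, 0], [0.99, 0.29, 0], 1],
    [[0, 0, 0], [1.44, 0.53, 0], 1],
    [[0, 0, 0], [1.85, 0.84, 0], 1],
    [[0, 0, 0], [2.22, 1.2, 0], 1],
  ],
)

```text
t: 51.25
eef_pos: [0.6091, -0.2051, 0.0864]
tool_rot: [0.003, -0.01, 1.0, -0.001]
contact_force: [5.5, -0.8, -0.1]
gripper_width: 0.176
```

Request:
carry_out(
  moves=[
    [[0, 0, 0], [0.31, 0.42, 0], 1],
    [[0, 0, 0], [0.55, 0.87, 0], 1],
    [[0, 0, 0], [0.73, 1.35, 0], 1],
    [[0, 0, 0], [0.84, 1.85, 0], 1],
    [[0, 0, 0], [0.88, 2.36, 0], 1],
  ],
)

```text
t: 51.88
eef_pos: [0.5956, -0.1863, 0.0862]
tool_rot: [-0.0, -0.007, 1.0, -0.003]
contact_force: [-5.8, -8.8, 8.6]
gripper_width: 0.178
```

Request:
carry_out(
  moves=[
    [[0, 0, 0], [0, 0, 0], 1],
    [[0, 0, 0], [0, 0, 0], 1],
    [[0, 0, 0], [0, 0, 0], 1],
  ],
)

```text
t: 52.25
eef_pos: [0.5953, -0.1855, 0.0862]
tool_rot: [-0.001, -0.008, 1.0, -0.002]
contact_force: [-5.5, -5.5, 8.8]
gripper_width: 0.173
```

```bash
python3 - <<'E'
from plan import *
S=(.5968,-.0262,.019)
k=lambda t,s:W(33-36*np.cos(t),s*(155+36*np.sin(t)),S)
c=cmd(); x,y=k(1.42,1)
plan([(*c,4.5)],hold=3)
plan([(c[0],c[1],.14,91.1,4.5,.03),(x,y,.14,91.1,4.5),(x,y,.14,91.1,4.5)],hold=2)
plan([(x,y,.085,91.1,4.5,.03)],hold=2)
plan([(x,y,.085,91.1,1)],hold=4)
plan([(*k(t,1),.085,91.1,1.0) for t in np.linspace(1.42,0,11)[1:]],hold=3)
E
```

```text
[[[0,0,0],[0,0,0],4.5],[[0,0,0],[0,0,0],4.5],[[0,0,0],[0,0,0],4.5],[[0,0,0],[0,0,0],4.5]]
end [ 5.967e-01 -1.813e-01  8.500e-02  9.110e+01]
[[[0,0,0],[0,0,-2.75],4.5],[[0,0,0],[0,0,-5.5],4.5],[[0,0,0],[-0.44,4.94,-5.5],4.5],[[0,0,0],[-0.88,9.88,-5.5],4.5],[[0,0,0],[-1.31,14.81,-5.5],4.5]]
[[[0,0,0],[-0.44,4.94,0],4.5],[[0,0,0],[-0.88,9.88,0],4.5],[[0,0,0],[-1.32,14.82,0],4.5],[[0,0,0],[-1.76,19.75,0],4.5],[[0,0,0],[-1.76,19.75,0],4.5]]
[[[0,0,0],[0,0,0],4.5],[[0,0,0],[0,0,0],4.5]]
end [ 0.6208  0.1649  0.14   91.1   ]
[[[0,0,0],[0,0,2.75],4.5],[[0,0,0],[0,0,5.5],4.5],[[0,0,0],[0,0,5.5],4.5],[[0,0,0],[0,0,5.5],4.5]]
end [6.208e-01 1.649e-01 8.500e-02 9.110e+01]
[[[0,0,0],[0,0,0],1],[[0,0,0],[0,0,0],1],[[0,0,0],[0,0,0],1],[[0,0,0],[0,0,0],1],[[0,0,0],[0,0,0],1]]
end [6.208e-01 1.649e-01 8.500e-02 9.110e+01]
[[[0,0,0],[0.5,-0.11,0],1],[[0,0,0],[0.98,-0.29,0],1],[[0,0,0],[1.43,-0.54,0],1],[[0,0,0],[1.83,-0.85,0],1],[[0,0,0],[2.19,-1.21,0],1]]
[[[0,0,0],[0.31,-0.41,0],1],[[0,0,0],[0.55,-0.86,0],1],[[0,0,0],[0.73,-1.34,0],1],[[0,0,0],[0.84,-1.84,0],1],[[0,0,0],[0.87,-2.35,0],1]]
[[[0,0,0],[0,0,0],1],[[0,0,0],[0,0,0],1],[[0,0,0],[0,0,0],1]]
end [5.909e-01 1.287e-01 8.500e-02 9.110e+01]
```

Request:
carry_out(
  moves=[
    [[0, 0, 0], [0, 0.3, 0], 1],
    [[0, 0, 0], [0, 0.5, 0], 1],
    [[0, 0, 0], [0, 0.5, 0], 1],
    [[0, 0, 0], [0, 0.5, 0], 1],
  ],
)

```text
t: 52.75
eef_pos: [0.5945, -0.1812, 0.0861]
tool_rot: [-0.001, -0.007, 1.0, -0.002]
contact_force: [-7.6, -7.5, 10.5]
gripper_width: 0.179
```

Request:
carry_out(
  moves=[
    [[0, 0, 0], [0, -0.5, 0], 4.5],
    [[0, 0, 0], [0, -0.5, 0], 4.5],
    [[0, 0, 0], [0, -0.5, 0], 4.5],
    [[0, 0, 0], [0, -0.5, 0], 4.5],
  ],
)

```text
t: 53.25
eef_pos: [0.5969, -0.1807, 0.0848]
tool_rot: [-0.0, -0.01, 1.0, 0.0]
contact_force: [-0.7, -0.2, -0.1]
gripper_width: 0.525
```

Request:
carry_out(
  moves=[
    [[0, 0, 0], [0, 0, -2.75], 4.5],
    [[0, 0, 0], [0, 0, -5.5], 4.5],
    [[0, 0, 0], [-0.44, 4.94, -5.5], 4.5],
    [[0, 0, 0], [-0.88, 9.88, -5.5], 4.5],
    [[0, 0, 0], [-1.31, 14.81, -5.5], 4.5],
  ],
)

```text
t: 53.88
eef_pos: [0.6072, -0.0311, 0.1401]
tool_rot: [0.0, -0.01, 1.0, 0.0]
contact_force: [1.1, -0.3, 0.4]
gripper_width: 0.531
```

Request:
carry_out(
  moves=[
    [[0, 0, 0], [-0.44, 4.94, 0], 4.5],
    [[0, 0, 0], [-0.88, 9.88, 0], 4.5],
    [[0, 0, 0], [-1.32, 14.82, 0], 4.5],
    [[0, 0, 0], [-1.76, 19.75, 0], 4.5],
    [[0, 0, 0], [-1.76, 19.75, 0], 4.5],
  ],
)

```text
t: 54.5
eef_pos: [0.6201, 0.1719, 0.1397]
tool_rot: [-0.0, -0.014, 1.0, 0.002]
contact_force: [0.4, 0.6, 0.5]
gripper_width: 0.526
```

Request:
carry_out(
  moves=[
    [[0, 0, 0], [0, 0, 0], 4.5],
    [[0, 0, 0], [0, 0, 2.75], 4.5],
    [[0, 0, 0], [0, 0, 5.5], 4.5],
    [[0, 0, 0], [0, 0, 5.5], 4.5],
    [[0, 0, 0], [0, 0, 5.5], 4.5],
  ],
)

```text
t: 55.12
eef_pos: [0.6217, 0.1638, 0.086]
tool_rot: [0.001, -0.009, 1.0, -0.0]
contact_force: [0.3, 0.3, 0.2]
gripper_width: 0.525
```

Request:
carry_out(
  moves=[
    [[0, 0, 0], [0, 0, 0], 1],
    [[0, 0, 0], [0, 0, 0], 1],
    [[0, 0, 0], [0, 0, 0], 1],
    [[0, 0, 0], [0, 0, 0], 1],
    [[0, 0, 0], [0, 0, 0], 1],
  ],
)

```text
t: 55.75
eef_pos: [0.6219, 0.1644, 0.0862]
tool_rot: [0.001, -0.009, 1.0, -0.0]
contact_force: [-0.2, -3.7, 6.6]
gripper_width: 0.175
```

Request:
carry_out(
  moves=[
    [[0, 0, 0], [0.5, -0.11, 0], 1],
    [[0, 0, 0], [0.98, -0.29, 0], 1],
    [[0, 0, 0], [1.43, -0.54, 0], 1],
    [[0, 0, 0], [1.83, -0.85, 0], 1],
    [[0, 0, 0], [2.19, -1.21, 0], 1],
  ],
)

```text
t: 56.38
eef_pos: [0.6012, 0.1546, 0.0863]
tool_rot: [0.003, -0.01, 1.0, 0.002]
contact_force: [3.6, 4.1, 0.7]
gripper_width: 0.177
```

Request:
carry_out(
  moves=[
    [[0, 0, 0], [0.31, -0.41, 0], 1],
    [[0, 0, 0], [0.55, -0.86, 0], 1],
    [[0, 0, 0], [0.73, -1.34, 0], 1],
    [[0, 0, 0], [0.84, -1.84, 0], 1],
    [[0, 0, 0], [0.87, -2.35, 0], 1],
  ],
)

```text
t: 57.0
eef_pos: [0.5885, 0.1345, 0.0858]
tool_rot: [-0.002, -0.012, 1.0, 0.003]
contact_force: [-7.3, 8.2, 10.0]
gripper_width: 0.177
```

Request:
carry_out(
  moves=[
    [[0, 0, 0], [0, -0.3, 0], 1],
    [[0, 0, 0], [0, -0.5, 0], 1],
    [[0, 0, 0], [0, -0.5, 0], 1],
    [[0, 0, 0], [0, -0.5, 0], 1],
    [[0, 0, 0], [0, -0.5, 0], 1],
  ],
)

```text
t: 57.62
eef_pos: [0.5888, 0.1284, 0.0856]
tool_rot: [-0.002, -0.012, 1.0, 0.002]
contact_force: [-8.0, 7.4, 9.9]
gripper_width: 0.175
```

Request:
carry_out(
  moves=[
    [[0, 0, 0], [0, 0, 0], 4.5],
    [[0, 0, 0], [0, 0, 0], 4.5],
    [[0, 0, 0], [0, 0, 0], 4.5],
    [[0, 0, 0], [0, 0, 0], 4.5],
  ],
)

```text
t: 58.12
eef_pos: [0.5911, 0.1233, 0.0849]
tool_rot: [-0.0, -0.009, 1.0, -0.0]
contact_force: [-0.2, 0.0, -0.0]
gripper_width: 0.526
```

Request:
carry_out(
  moves=[
    [[0, 0, 0], [0, 0, -3], 4.5],
    [[0, 0, 0], [0, 0, -6], 4.5],
    [[0, 0, 0], [2, 5, -8], 4.5],
    [[0, 0, 0], [4, 10, -10], 4.5],
    [[0, 0, 0], [6, 15, -12], 4.5],
  ],
)

```text
t: 58.75
eef_pos: [0.5276, 0.2738, 0.2057]
tool_rot: [0.0, -0.009, 1.0, 0.0]
contact_force: [1.5, 0.1, -0.0]
gripper_width: 0.526
```

Request:
carry_out(
  moves=[
    [[0, 0, 0], [2, 5, 0], 4.5],
    [[0, 0, 0], [4, 10, 0], 4.5],
    [[0, 0, 0], [6, 15, 0], 4.5],
    [[0, 0, 0], [6, 15, 0], 4.5],
    [[0, 0, 0], [6, 15, 0], 4.5],
  ],
)

```text
t: 59.38
eef_pos: [0.4657, 0.4206, 0.2047]
tool_rot: [0.0, -0.009, 1.0, -0.001]
contact_force: [1.1, -1.5, -0.3]
gripper_width: 0.527
```

```bash
python3 - <<'E'
from h import *
from plan import *
print(np.round(meas(),4),bot.get_obs()["t"])
S=(.5968,-.0262,.019)
kn=[box(-3-8,-3+8,y-8,y+8,60,92) for y in(-155,155)]
overlay("fin",[(BAR,S,.041),(kn,S,0)],[("top",*(proj([.5965,-.026,.05],"top")[0]),140),("scene",*(proj([.5965,-.026,.05],"scene")[0]),180)])
find("bar",S,BAR,.041,1600,.06)
E
```

```text
[ 0.4657  0.4206  0.2047 91.0777] 59.375
   top [ 0.5971 -0.0227  0.0244] 0.2599
   scene [ 0.5969 -0.0176  0.0204] 0.264
bar [ 0.597  -0.0153  0.0243] 0.523
```

View pics/fin.png

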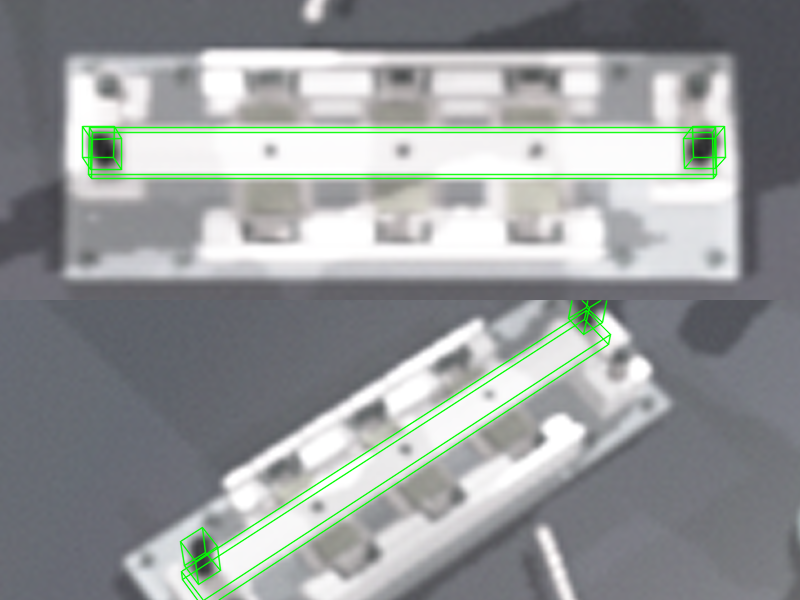

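The picture shows the bar lying across both saddles over all three coupons. The knobs sit over the bar ends at (104,148) and (703,148), symmetric about the bar's centre hole at (403,151), so both keepers are at about 0 rad. The arm is clear, so I hand in.

```bash
python3 -c "
from station import bot
o=bot.get_obs();print(o['t'],o['contact_force']);print(bot.hand_in())"
```

```text
59.675 [-0.04072518  1.05840356 -0.22056265]
the job is handed in; nothing more can be done
None
```

I opened both keepers and set the bar on the bench. The three grey coupons went into bays 2, 1 and 0, each pressed down to a firm stop at the same height. I then laid the bar back in the saddles, closed both keepers and handed the job in at about 60 s.

**Last checks:**
- **Coupons:** before the bar went back, the pictures showed all three flat and in line with their home poses.
- **Bar:** it came to rest at its home height, and its centre hole lines up with the middle bay.
- **Keepers:** both knobs sit over the bar at about 0 rad.
- **Clearance:** the arm was clear of everything at hand-in. It never worked near the beaker, though I did not look at the beaker again at the end.

**Disagreed or unconfirmed:**
- **Bar fit:** the last automatic fit of the bar put it 4 to 11 mm off along its length. I put that down to the keepers hiding its ends; the picture and the fit made just before closing both showed it centred.
- **Press force:** the first coupon was pressed with about 49 N through the fingers, more than intended. The other two took about 30 N.

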